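# Reverse the sample carrier of a slide and dish reader

## Robot

A 6-joint arm with a two-finger parallel gripper is mounted at the origin on the work surface. World frame = base frame: x ahead of the robot, y to its left, z up, the work surface at z = 0. Lengths are in mm, angles in rad, forces in N, time in s.
With the tool pointing down it reaches from about 275 to 750 mm from the base axis. Payload 10.2 kg.
Tool frame: the origin (TCP) lies between the finger pads; the fingertips stand 19 mm ahead of it and the grasp point (between the pads) is the TCP; z points along the fingers, y is the line along which they close (so a half turn about z gives the same grasp; the last joint's range is limited). The gripper opens to 85 mm and grips with 20 to 120 N. Pads are 22 mm wide; open, the fingers measure 114 mm over their backs; the gripper's body (76 mm by 85 mm) begins 54 mm behind the grasp point. The pads swing forward as they close: fully open they stand 13 mm farther back than shut.
Start: joints at [-1.348, 0.313, 1.498, -0, 1.331, -0.223], TCP at [226.358, -473.702, 250.294] pointing down, gripper open.
Joint ranges: [-2.94, 2.94], [-0.97, 2.17], [0.19, 2.56], [-1.23, 4.37], [0.02, 3.11], [-2.88, 2.88]. Speed limits (rad/s): [2.39, 2.39, 3.01, 3.14, 3.14, 3.14].

## Interface

Orientations are given as a unit quaternion [w, x, y, z].
In Python, from rig import sense, capture, finish_job gives the robot as it stands. The module is installed in compiled form; this text tells all that it offers.
- The arm moves only by the tool move_arm, never from a script. Its argument "moves" is a list of rows, each an object with "turn": the turn, a rotation vector about the tool's x, y, z in rad, a list of three; "translation": the shift along the tool's x, y, z in mm, a list of three; "hand": the opening, from 0 (shut) to 1 (fully open). In form: [{"turn": [wx, wy, wz], "translation": [x, y, z], "hand": hand}, ...]. A call has 1 to 10 rows; each row shifts and turns the commanded pose from where the row before left it, along the tool's axes as they then stand; what a row does not reach is not made up. A row lasts 1/12 s, in which the tool goes at most 41.7 mm and 7.16 degrees, less where a joint would pass 70% of its speed; a pose out of reach is approached as far as the arm can. A call with a gripper value outside its range is refused whole. The fingers move at their own pace and stop on an object; "grip_force" is the grip in N (left out, the last holds). Time passes only in rows, so rows that do not move let the fingers close. It gives the time, the measured TCP pose, the force, the opening and the grip force at its end, in the units of the state.
- sense(): the state, without advancing time (a new reading comes with each control period).
- capture(name): name is "side" or "top"; returns a dict with "image" (420x560x3 uint8, blue, green, red), "z_map" (420x560 float32, mm along the optical axis (not along the pixel's ray), 0 where there is no reading), "vertical_fov" (degrees; the focal length in pixels is half the picture's height over the tangent of half this angle, whatever the lens; pixels are square), "cx", "cy" (the principal point, pixels), "k1" (the pictures are not rectified: a ray, as slopes to the right and down, at radius r is drawn at 1 + k1 r^2 times it, then the intrinsics apply), "R" (3x3) and "t" (3): a world point X has camera coordinates R X + t. Camera axes: x right, y down, z forward; pixel columns grow to the right and rows downward; lengths in mm; the calibration is good to about 2 mm. A picture is of the moment at which its call begins.
- finish_job(): hands the job in; it is judged then, once.
The state is a dict: "time_s": time; "joints": joint angles; "dq": joint speeds; "tau": joint torques, N m; "eef_pos": TCP position; "ee_rot": TCP orientation; "force": force on the tool from outside, world axes, zero at the start; "wrist_torque": the same for the moment, N m; "grip_width": opening from 0.0 (shut) to 1.0 (fully open); "grip_force": force on a finger pad.
Only numpy, scipy, OpenCV 4.12 (cv2) and the standard library are available. Lean on these libraries where they do the work, as an engineer would, in place of code of your own. Each camera call takes 0.05 s, during which the arm holds its last target. There are 200 camera calls.

## Task

The bench reader is set up for round dishes: change it over to slides by reversing its sample carrier. Hook or draw the carrier all the way out of its guides, turn it end for end the same face up, and slide it back in until the catch clicks and it is fully home, with the long slide well now facing out and the dish well inside. Work gently: do not ram or drop the carrier, and leave the things standing round the reader as they are.

Things in the scene. Friction and masses are not known exactly. Their poses are not given: they have to be found in the camera images.
- reader: Fixed white bench reader, 500 mm long, deck 170 mm wide. Origin on its underside, at table height, right below the centre of the seated carrier; x from its open front to its rear, z up. Its front looks roughly to world +y; place and yaw vary. From x = 95 mm on it is a housing 150 mm high and 190 mm wide; from 20 to 95 mm a lower nose, 68 mm above the table, that covers the tunnel.
- deck (a point): Middle of the flat loading deck before the guides: reader (-155, 0, 24) mm; axes as the reader's. The deck lies 24 mm above the table, is 170 mm wide and runs from x = -240 mm (front edge) to the tunnel, level all the way. With its origin here the carrier is just clear of the guides (5 mm); it is clear whenever its origin is 150 mm or more in front of the seat.
- mouth (a point): Open front of the guides, on the deck: reader (-80, 0, 24) mm. From x = -67 mm inwards the two guides are straight: 62 mm apart inside, 7 mm thick, 19 mm high, with lips over the carrier's edges that leave a 52 mm gap. From -81 to -67 mm they have no lip and flare by about 3 mm a side. So the carrier enters only endways, and home its sides cannot be gripped.
- seat (a point): Where the carrier's origin is when fully home: reader (0, 0, 24) mm; axes as the reader's. A rigid end stop allows 0.5 mm more; do not force it there (over 40 N harms the reader). Two hidden sprung balls in the side walls: from 42 mm before home they drag on the carrier's edges (10 to 15 N to get past, then less), and at home they snap into its notches; about 8 N pulls it free.
- carrier: Loose aluminium plate 140 x 60 x 14 mm, about 0.2 kg. Origin: centre of its underside; x along its length towards the slide-well end; z up. Both ends have the same outline: flat end face, corners bevelled 9 mm long by 3.5 mm; catch notches 12 x 4 mm in the edges 25 mm either side of the middle. It starts home with x along the reader's x (dish well out) and must end with x against the reader's x.
- dish_well (a point): Centre of the mouth of the carrier's round well: 41 mm diameter, 9 mm deep, flat floor 5 mm above the underside, 8 mm of wall to the end of the carrier. At carrier (-41.5, 0, 14) mm. Takes closed fingertips, to hook and draw the carrier.
- slide_well (a point): Centre of the mouth of the carrier's long rectangular well: 79 mm long, 29 mm wide, 9 mm deep, 6.5 mm of wall to the end of the carrier. At carrier (24, 0, 14) mm.
- dish_a: Small clear lidded dish, 39 mm diameter, 13 mm high, on the table on the side of the deck away from the robot. Origin under its centre. To be left alone.
- dish_b: Another such dish, also beside the deck. To be left alone.
- slide_box: White closed box for slides, 84 x 50 x 22 mm, beside the reader on the side away from the robot. Origin under its centre. To be left alone.
- oil: Amber dropper bottle, 26 mm diameter, 62 mm high, beside the deck on the side away from the robot. Origin under its centre. To be left alone.
- marker: Marker pen, 125 mm long, 15 mm thick, lying on the table beside the deck on the robot's side. Origin under its middle. To be left alone.
- gel: Hand gel bottle, 68 mm diameter, 170 mm high, standing on the table to the robot's left. Origin under its centre. To be left alone.
- strip_tray: Open white tray 100 x 160 x 22 mm on the table to the robot's left. Origin under its centre. To be left alone.
There are look-alikes about, which are no part of the job. There is more than one size of the carrier; the job needs the smallest.

How it is judged (in metres and radians):
On the way:
1. the carrier is drawn all the way out of its guides (x of carrier in the frame of reader below -0.147 m), for 0.1 s.
At the end, for the whole second after the job is handed in: The carrier lies home in the guides (its origin within 3 mm of the seat along, across and in height, in line within 0.04 rad, flat within 0.05 rad, same face up), with the slide well towards the open front, and is at rest (x of carrier in the frame of seat between -0.003 and 0.003 m and y of carrier in the frame of seat between -0.003 and 0.003 m and z of carrier in the frame of seat below 0.003 m and x of slide_well in the frame of seat below -0.018 m and angle between the x axis of carrier and the x axis of reader, either way round below 0.04 rad and angle between carrier's own z axis and vertical below 0.05 rad and linear speed of carrier below 0.01 m/s); the robot touches nothing.
It fails at once if inside the guides, the carrier is rammed or forced against the reader with more than 45 N (contact force between carrier and reader above 45 N and x of carrier in the frame of seat above -0.14 m).
It fails at once if the carrier is dropped or slammed on the deck (more than 120 N) (contact force between carrier and reader above 120 N).
It fails at once if a thing standing round the reader is displaced by more than 25 mm (distance of any of dish_a, dish_b, slide_box, oil, marker, gel, strip_tray from where it was at the start of the episode above 0.025 m).
It also fails if it takes over 72 s, if anything falls off the work surface, if the arm or the gripper's body presses on something with over 40 N, if the wrist force passes 120 N, or if a joint passes its speed limit or range.

## Working session

There is one attempt and no reset: what is moved stays moved. The work goes in short steps, Python scripts to look and compute and a tool call to move; the robot and the scene stay as the last step left them, time stands still between calls to the robot, and variables do not carry over. Pictures are saved under pics/ and viewed, at most 11 in all, crops included, and the job is handed in when it is done.

Besides the shell and the picture viewer there is one more tool, called after "Request:" as name(argument=value, ...), one argument or row to a line, values as JSON. move_arm: Moves the arm, as the interface text tells. Its arguments: {"type":"object","properties":{"moves":{"type":"array","items":{"type":"object","properties":{"turn":{"type":"array","items":{"type":"number"}},"translation":{"type":"array","items":{"type":"number"}},"hand":{"type":"number"}}}},"grip_force":{"type":"number"}},"required":["moves"]}

```bash
mkdir -p pics; cat > h.py <<'E'
import numpy as np, cv2, pickle
from rig import sense, capture
def snap(n,tag):
    c=capture(n); pickle.dump(c,open(f'{tag}.pkl','wb')); cv2.imwrite(f'pics/{tag}.png',c['image']); return c
def load(tag): return pickle.load(open(f'{tag}.pkl','rb'))
def K(c):
    f=210/np.tan(np.radians(c['vertical_fov'])/2); return f
def ray(c,u,v):
    f=K(c); d=np.array([(u-c['cx'])/f,(v-c['cy'])/f]); s=d.copy()
    for _ in range(20): s=d/(1+c['k1']*(s@s))
    return np.array([s[0],s[1],1.])
def atz(c,u,v,z):
    R=np.array(c['R']);t=np.array(c['t']); o=-R.T@t; d=R.T@ray(c,u,v); return o+d*(z-o[2])/d[2]
def atd(c,u,v):
    R=np.array(c['R']);t=np.array(c['t']); z=c['z_map'][int(round(v)),int(round(u))]
    return R.T@(ray(c,u,v)*z-t)
def proj(c,X):
    p=np.array(c['R'])@np.array(X)+np.array(c['t']); s=p[:2]/p[2]; s=s*(1+c['k1']*(s@s)); return s*K(c)+[c['cx'],c['cy']]
E
python3 - <<'E'
from h import *
a=snap('top','top0'); b=snap('side','side0')
for c in(a,b): print(c['vertical_fov'],c['cx'],c['cy'],c['k1'],-np.array(c['R']).T@c['t'],np.array(c['R']).round(2).tolist())
print(sense())
E
```

```text
43.48391349067288 280.00606381829846 213.3564029578246 -0.06711953980947583 [ 367.07194852   99.3189085  1425.30273774] [[-0.03, -1.0, -0.0], [-0.99, 0.03, -0.12], [0.12, -0.0, -0.99]]
57.95438511023238 280.7464312560639 209.55868681009383 -0.023836462370840705 [ 416.82041322 -855.24866361  726.76476372] [[0.99, -0.13, -0.02], [-0.09, -0.56, -0.82], [0.1, 0.82, -0.57]]
{'time_s': 0.1, 'joints': array([-1.34837980e+00,  3.13394211e-01,  1.49833109e+00,  2.27367678e-05,
        1.33098169e+00, -2.23376013e-01]), 'dq': array([ 1.11033067e-03, -1.13356675e-03, -8.72957698e-04,  7.99525719e-04,
       -1.34721030e-03,  4.49299853e-05]), 'tau': array([ 1.83105731e-03, -4.12903905e+01, -2.60139388e+01, -2.45200135e-04,
        3.05225323e-03, -1.82895423e-05]), 'eef_pos': array([ 226.32763397, -473.49670406,  249.80350434]), 'ee_rot': array([-5.57159489e-04,  9.75261753e-01,  2.21052490e-01,  1.13088333e-05]), 'force': array([-0.21219299, -0.34515468,  0.6149708 ]), 'wrist_torque': array([0.02375878, 0.01700615, 0.00190594]), 'grip_force': 0.0, 'grip_width': 0.9959187736439851}
```

View pics/top0.png

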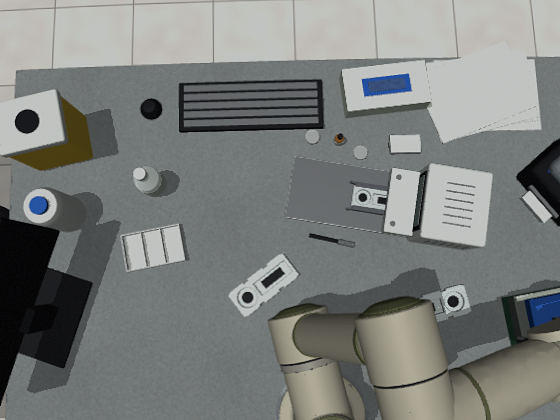

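View pics/side0.png

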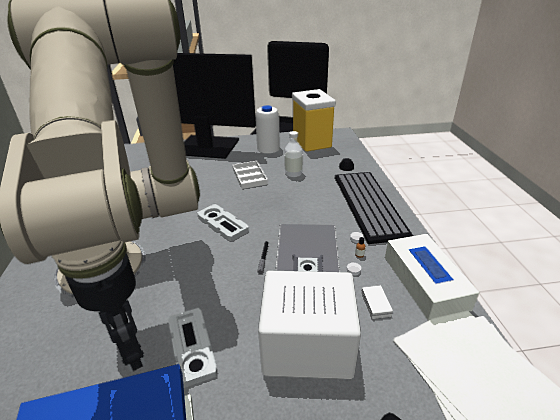

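The top view shows the reader at (285–492, 157–245), with its front facing left, toward +y. There are three candidate carriers: the one in the guides at (365,197), a larger one on the table at (263,285), and another by the arm at (453,298). I choose the one seated in the guides and will check it in a close crop.

```bash
python3 - <<'E'
from h import *
c=load('top0'); im=c['image'][145:260,270:430]; cv2.imwrite('pics/crop0.png',cv2.resize(im,None,fx=5,fy=5,interpolation=cv2.INTER_CUBIC)[:600])
for u,v in [(320,190),(300,220),(400,190),(450,220),(365,197),(380,200)]: print(u,v,atd(c,u,v).round(1))
E
```

```text
320 190 [593.2 -14.4  19.2]
300 220 [514.8  41.5   2.8]
400 190 [ 580.2 -220.3   67.3]
450 220 [ 489.6 -319.9  151.8]
365 197 [ 569.5 -133.8   28.8]
380 200 [ 560.8 -174.4   26.2]
```

View pics/crop0.png

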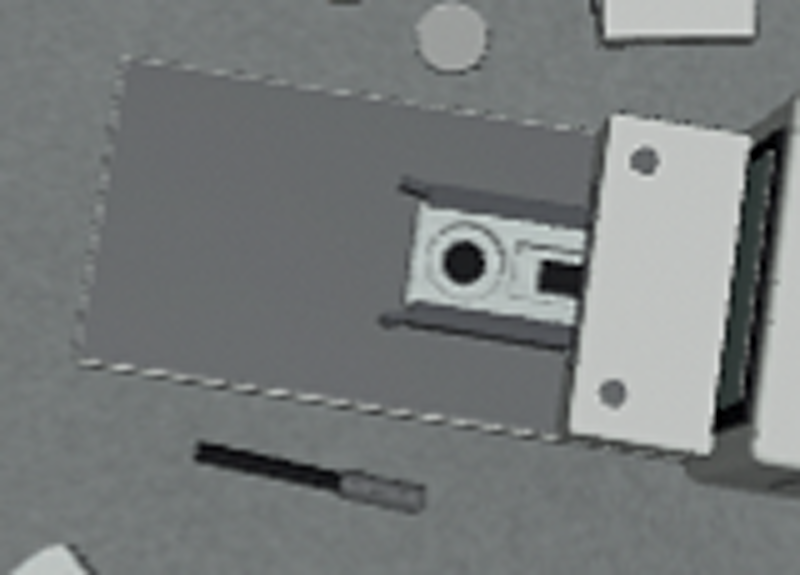

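The crop shows the carrier in its guides with the dish well out at crop (463,262). The deck's front corners are at (127,60) and (80,363). The nose corners are at (612,117), (570,435), (750,135) and (713,453).

```bash
cat >> h.py <<'E'
from scipy.optimize import least_squares
def rd(p,X):
    c,s=np.cos(p[2]),np.sin(p[2]); return np.array([p[0]+c*X[0]-s*X[1],p[1]+s*X[0]+c*X[1],X[2]])
E
python3 - <<'E'
from h import *
c=load('top0')
# side away from robot (+x world): reader x->-y world, so reader y -> +x world
P=[((127,60),(-240,85,24)),((80,363),(-240,-85,24)),((612,117),(20,85,68)),((570,435),(20,-85,68)),((750,135),(95,85,68)),((713,453),(95,-85,68)),((463,262),(-41.5,0,38))]
uv=[((a+.5)/5-.5+270,(b+.5)/5-.5+145) for (a,b),_ in P]; X=[np.array(x,float) for _,x in P]
for (u,v),x in zip(uv,X): print(x,atz(c,u,v,x[2]).round(1))
W=lambda p:np.concatenate([proj(c,rd(p,x))-q for x,q in zip(X,uv)])
r=least_squares(W,[560,-170,-1.6],x_scale=[10,10,.1]); print(r.x,r.fun.reshape(-1,2).round(2))
cs=load('side0')
for x in [(-240,85,24),(-240,-85,24),(-41.5,0,38),(95,95,150),(95,-95,150),(260,95,150),(260,-95,150)]: print(x,proj(cs,rd(r.x,x)).round(1))
im=cs['image'][215:390,240:380]; cv2.imwrite('pics/crop1.png',cv2.resize(im,None,fx=3.4,fy=3.4,interpolation=cv2.INTER_CUBIC))
E
```

```text
[-240.   85.   24.] [686.   50.6  24. ]
[-240.  -85.   24.] [521.1  80.7  24. ]
[20. 85. 68.] [ 639.1 -202.2   68. ]
[ 20. -85.  68.] [ 472.1 -171.6   68. ]
[95. 85. 68.] [ 627.8 -274.8   68. ]
[ 95. -85.  68.] [ 460.7 -245.7   68. ]
[-41.5   0.   38. ] [ 568.4 -124.8   38. ]
[ 560.42447403 -167.77574492   -1.7516825 ] [[-0.89 -0.42]
 [-1.07  0.46]
 [ 0.18 -0.5 ]
 [ 0.19 -0.44]
 [ 0.65  0.29]
 [ 0.09  0.38]
 [ 0.81  0.17]]
(-240, 85, 24) [334.  224.7]
(-240, -85, 24) [278.9 224. ]
(-41.5, 0, 38) [306.9 265.1]
(95, 95, 150) [352.2 270.8]
(95, -95, 150) [264.8 269.2]
(260, 95, 150) [361.7 334.4]
(260, -95, 150) [257.3 331.6]
```

View pics/crop1.png

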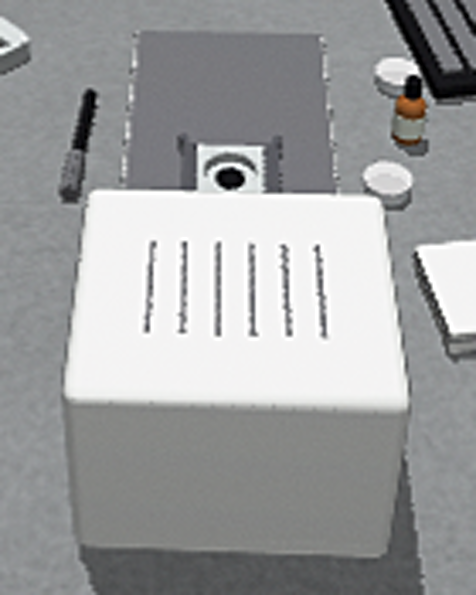

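The side view agrees with the fit: the dish well is at about (307,265.6) and the prediction was (306.9,265.1). The reader is at about (560.4,-167.8) with yaw -1.752. I'll close the hand, line up the tool yaw and then travel.

```bash
cat >> h.py <<'E'
from scipy.spatial.transform import Rotation as Ro
RP=[560.4,-167.8,-1.7517]
def to(x,y,z,yaw=np.pi):  # target in reader frame (z world); yaw of tool x relative to reader x
    s=sense(); q=s['ee_rot']; R=Ro.from_quat([q[1],q[2],q[3],q[0]]).as_matrix()
    a=RP[2]+yaw; xt=np.array([np.cos(a),np.sin(a),0]); zt=np.array([0,0,-1.]); T=np.c_[xt,np.cross(zt,xt),zt]
    w=Ro.from_matrix(R.T@T).as_rotvec()
    d=rd(RP,(x,y,z))-s['eef_pos']
    c,sn=np.cos(-RP[2]),np.sin(-RP[2]); e=s['eef_pos']-[RP[0],RP[1],0]
    print('t',round(s['time_s'],2),'reader pos',round(c*e[0]-sn*e[1],1),round(sn*e[0]+c*e[1],1),round(e[2],1),'turn',w.round(4),'trans after turn',(T.T@d).round(1),'now',(R.T@d).round(1),'F',s['force'].round(1),'grip',round(s['grip_width'],3),'j',s['joints'].round(2))
E
echo
```

Request:
move_arm(
  moves=[
    {"turn": [0,0,-0.0944],"translation": [0,0,0],"hand": 0},
    {"turn": [0,0,-0.0944],"translation": [0,0,0],"hand": 0},
    {"turn": [0,0,-0.0944],"translation": [0,0,0],"hand": 0},
    {"turn": [0,0,-0.0944],"translation": [0,0,0],"hand": 0},
    {"turn": [0,0,-0.0944],"translation": [0,0,0],"hand": 0},
    {"turn": [0,0,-0.0944],"translation": [0,0,0],"hand": 0},
    {"turn": [0,0,-0.0944],"translation": [0,0,0],"hand": 0},
    {"turn": [0,0,-0.0944],"translation": [0,0,0],"hand": 0},
    {"turn": [0,0,-0.0944],"translation": [0,0,0],"hand": 0},
    {"turn": [0,0,-0.0944],"translation": [0,0,0],"hand": 0},
  ],
  grip_force=30,
)

```text
time_s: 0.93
eef_pos: [226.3, -473.6, 249.9]
ee_rot: [-0.0, 0.767, 0.642, 0.0]
force: [0.1, 0.2, -1.0]
grip_width: -0.001
grip_force: 0.0
```

```bash
python3 -c "
from h import *
to(-41.5,0,120)"
```

```text
t 0.93 reader pos 360.9 -273.6 249.9 turn [-0.0003 -0.0007  0.0046] trans after turn [402.4 273.6 129.9] now [401.  275.5 130.1] F [ 0.1  0.2 -1. ] grip -0.001 j [-1.35  0.31  1.5  -0.    1.33 -1.17]
```

Request:
move_arm(
  moves=[
    {"turn": [0,0,0],"translation": [25,17.2,0],"hand": 0},
    {"turn": [0,0,0],"translation": [25,17.2,0],"hand": 0},
    {"turn": [0,0,0],"translation": [25,17.2,0],"hand": 0},
    {"turn": [0,0,0],"translation": [25,17.2,0],"hand": 0},
    {"turn": [0,0,0],"translation": [25,17.2,0],"hand": 0},
    {"turn": [0,0,0],"translation": [25,17.2,0],"hand": 0},
    {"turn": [0,0,0],"translation": [25,17.2,0],"hand": 0},
    {"turn": [0,0,0],"translation": [25,17.2,0],"hand": 0},
  ],
)

```text
time_s: 1.6
eef_pos: [398.5, -300.4, 250.1]
ee_rot: [-0.0, 0.768, 0.64, 0.0]
force: [0.4, -0.2, 0.7]
grip_width: -0.005
grip_force: 0.0
```

Request:
move_arm(
  moves=[
    {"turn": [0,0,0],"translation": [25,17.2,0],"hand": 0},
    {"turn": [0,0,0],"translation": [25,17.2,0],"hand": 0},
    {"turn": [0,0,0],"translation": [25,17.2,0],"hand": 0},
    {"turn": [0,0,0],"translation": [25,17.2,0],"hand": 0},
    {"turn": [0,0,0],"translation": [25,17.2,0],"hand": 0},
    {"turn": [0,0,0],"translation": [25,17.2,0],"hand": 0},
    {"turn": [0,0,0],"translation": [25,17.2,0],"hand": 0},
    {"turn": [0,0,0],"translation": [25,17.2,0],"hand": 0},
  ],
)

```text
time_s: 2.27
eef_pos: [569.9, -128.4, 249.9]
ee_rot: [-0.0, 0.768, 0.64, -0.0]
force: [-0.5, -0.4, 1.0]
grip_width: 0.003
grip_force: 0.0
```

Request:
move_arm(
  moves=[
    {"turn": [0,0,0.005],"translation": [0,0,30],"hand": 0},
    {"turn": [0,0,0],"translation": [0,0,30],"hand": 0},
    {"turn": [0,0,0],"translation": [0,0,30],"hand": 0},
    {"turn": [0,0,0],"translation": [0,0,30],"hand": 0},
    {"turn": [0,0,0],"translation": [0,0,30],"hand": 0},
    {"turn": [0,0,0],"translation": [0,0,20],"hand": 0},
    {"turn": [0,0,0],"translation": [0,0,0],"hand": 0},
  ],
)

```text
time_s: 2.85
eef_pos: [566.8, -128.8, 75.8]
ee_rot: [-0.004, 0.77, 0.638, -0.002]
force: [0.2, -0.0, 0.2]
grip_width: 0.0
grip_force: 0.0
```

```bash
python3 - <<'E'
from h import *
to(-41.5,0,50)
c=snap('top','top1'); s=snap('side','side1')
a=c['image'][150:250,300:430]; a=cv2.resize(a,None,fx=5,fy=5,interpolation=cv2.INTER_CUBIC)
b=s['image'][200:300,270:345]; b=cv2.resize(b,None,fx=5,fy=5,interpolation=cv2.INTER_CUBIC)[:500]
cv2.imwrite('pics/hook1.png',cv2.resize(np.hstack([a,b]),None,fx=.78,fy=.78))
E
```

```text
t 2.85 reader pos -39.5 -0.7 75.8 turn [-0.0082 -0.002  -0.0052] trans after turn [ 2.   0.7 25.8] now [ 2.   0.9 25.8] F [ 0.2 -0.   0.2] grip 0.0 j [-0.42  0.62  1.51 -0.    1.02 -0.24]
```

View pics/hook1.png

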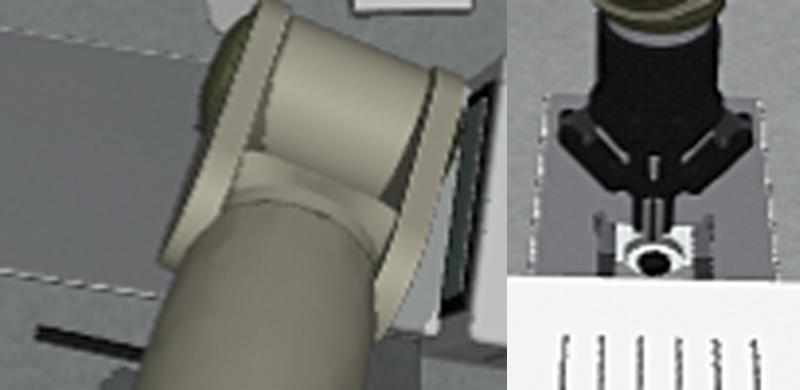

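The side half shows the closed fingertips at about (652,232), over the well at (655,262). They are centred laterally; the top view is blocked by the arm. I'll correct the 2 mm offset and descend gently.

Request:
move_arm(
  moves=[
    {"turn": [0.008,0.002,-0.005],"translation": [2,0.8,4],"hand": 0},
    {"turn": [0,0,0],"translation": [0,0,4],"hand": 0},
    {"turn": [0,0,0],"translation": [0,0,3],"hand": 0},
    {"turn": [0,0,0],"translation": [0,0,3],"hand": 0},
    {"turn": [0,0,0],"translation": [0,0,2],"hand": 0},
    {"turn": [0,0,0],"translation": [0,0,2],"hand": 0},
    {"turn": [0,0,0],"translation": [0,0,2],"hand": 0},
    {"turn": [0,0,0],"translation": [0,0,0],"hand": 0},
  ],
)

```text
time_s: 3.62
eef_pos: [569.9, -127.9, 59.9]
ee_rot: [-0.004, 0.768, 0.64, -0.002]
force: [0.8, -1.1, -0.0]
grip_width: -0.001
grip_force: 0.0
```

Request:
move_arm(
  moves=[
    {"turn": [0,0,0],"translation": [0,0,1.5],"hand": 0},
    {"turn": [0,0,0],"translation": [0,0,1.5],"hand": 0},
    {"turn": [0,0,0],"translation": [0,0,0],"hand": 0},
  ],
)

```text
time_s: 3.87
eef_pos: [570.0, -127.9, 57.0]
ee_rot: [-0.004, 0.768, 0.64, -0.002]
force: [0.0, 0.0, 0.7]
grip_width: -0.001
grip_force: 0.0
```

```bash
python3 -c "
from h import *
to(-41.5,0,50)"
```

```text
t 3.87 reader pos -41.0 2.2 57.0 turn [-0.0083 -0.0021 -0.0001] trans after turn [ 0.5 -2.2  7. ] now [ 0.5 -2.2  7.1] F [0.  0.  0.7] grip -0.001 j [-0.42  0.66  1.51  0.    0.98 -0.24]
```

Request:
move_arm(
  moves=[
    {"turn": [-0.008,-0.002,0],"translation": [0.5,-2,0],"hand": 0},
    {"turn": [0,0,0],"translation": [0,0,1.5],"hand": 0},
    {"turn": [0,0,0],"translation": [0,0,1.5],"hand": 0},
    {"turn": [0,0,0],"translation": [0,0,1],"hand": 0},
    {"turn": [0,0,0],"translation": [0,0,0],"hand": 0},
  ],
)

```text
time_s: 4.28
eef_pos: [568.1, -127.0, 53.1]
ee_rot: [-0.0, 0.768, 0.64, -0.0]
force: [-0.1, 0.1, -0.4]
grip_width: -0.002
grip_force: 0.0
```

```bash
python3 -c "
from h import *
to(-41.5,0,50)"
```

```text
t 4.28 reader pos -41.5 0.2 53.1 turn [-0.0004 -0.0001 -0.0001] trans after turn [-0.  -0.2  3.1] now [-0.  -0.2  3.1] F [-0.1  0.1 -0.4] grip -0.002 j [-0.42  0.65  1.53  0.    0.96 -0.24]
```

Request:
move_arm(
  moves=[
    {"turn": [0,0,0],"translation": [0,0,1.5],"hand": 0},
    {"turn": [0,0,0],"translation": [0,0,1.5],"hand": 0},
    {"turn": [0,0,0],"translation": [2,0,0],"hand": 0},
    {"turn": [0,0,0],"translation": [2,0,0],"hand": 0},
    {"turn": [0,0,0],"translation": [2,0,0],"hand": 0},
    {"turn": [0,0,0],"translation": [2,0,0],"hand": 0},
    {"turn": [0,0,0],"translation": [2,0,0],"hand": 0},
  ],
)

```text
time_s: 4.87
eef_pos: [570.1, -117.1, 50.4]
ee_rot: [0.0, 0.768, 0.64, -0.0]
force: [0.1, -1.8, -0.7]
grip_width: 0.004
grip_force: 0.8
```

Request:
move_arm(
  moves=[
    {"turn": [0,0,0],"translation": [2,0,0],"hand": 0},
    {"turn": [0,0,0],"translation": [2,0,0],"hand": 0},
    {"turn": [0,0,0],"translation": [2,0,0],"hand": 0},
  ],
)

```text
time_s: 5.12
eef_pos: [571.2, -112.5, 50.5]
ee_rot: [0.001, 0.768, 0.64, -0.001]
force: [-1.1, -6.0, -1.1]
grip_width: -0.003
grip_force: 3.1
```

```bash
python3 -c "
from h import *
to(-41.5,0,50)"
```

```text
t 5.12 reader pos -56.4 0.7 50.5 turn [0.0009 0.0023 0.0001] trans after turn [-14.9  -0.7   0.5] now [-14.9  -0.7   0.5] F [-1.1 -6.  -1.1] grip -0.003 j [-0.39  0.66  1.53 -0.    0.95 -0.21]
```

Request:
move_arm(
  moves=[
    {"turn": [0,0,0],"translation": [3,0,0],"hand": 0},
    {"turn": [0,0,0],"translation": [3,0,0],"hand": 0},
    {"turn": [0,0,0],"translation": [3,0,0],"hand": 0},
    {"turn": [0,0,0],"translation": [3,0,0],"hand": 0},
    {"turn": [0,0,0],"translation": [3,0,0],"hand": 0},
    {"turn": [0,0,0],"translation": [4,0,0],"hand": 0},
    {"turn": [0,0,0],"translation": [4,0,0],"hand": 0},
    {"turn": [0,0,0],"translation": [4,0,0],"hand": 0},
    {"turn": [0,0,0],"translation": [4,0,0],"hand": 0},
    {"turn": [0,0,0],"translation": [4,0,0],"hand": 0},
  ],
)

```text
time_s: 5.95
eef_pos: [577.5, -77.1, 50.4]
ee_rot: [0.0, 0.768, 0.64, -0.0]
force: [-0.6, -2.6, -0.5]
grip_width: -0.003
grip_force: 1.2
```

```bash
python3 - <<'E'
from h import *
to(-41.5,0,50)
c=snap('side','side2')
a=c['image'][190:290,250:370]; cv2.imwrite('pics/pull.png',cv2.resize(a,None,fx=5,fy=5,interpolation=cv2.INTER_CUBIC))
E
```

```text
t 5.95 reader pos -92.3 0.5 50.4 turn [ 0.0003  0.0006 -0.0003] trans after turn [-50.8  -0.5   0.4] now [-50.8  -0.5   0.4] F [-0.6 -2.6 -0.5] grip -0.003 j [-0.33  0.66  1.53 -0.    0.95 -0.15]
```

View pics/pull.png

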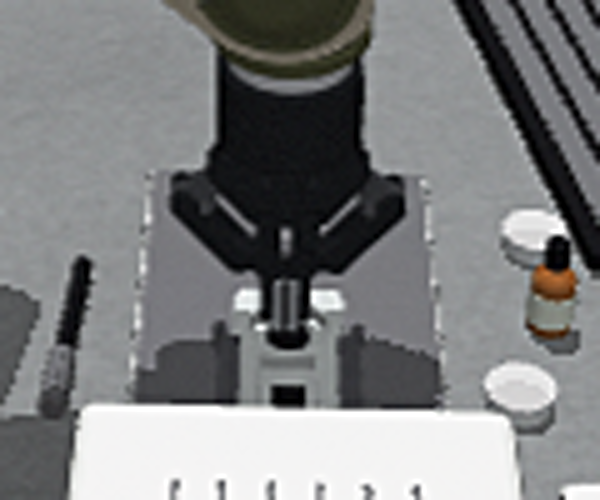

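The carrier follows the fingers: its dish-well end is at about (287,300) in the crop and has left the guides straight.

Request:
move_arm(
  moves=[
    {"turn": [0,0,0],"translation": [5,0,0],"hand": 0},
    {"turn": [0,0,0],"translation": [7,0,0],"hand": 0},
    {"turn": [0,0,0],"translation": [7,0,0],"hand": 0},
    {"turn": [0,0,0],"translation": [7,0,0],"hand": 0},
    {"turn": [0,0,0],"translation": [7,0,0],"hand": 0},
    {"turn": [0,0,0],"translation": [7,0,0],"hand": 0},
    {"turn": [0,0,0],"translation": [7,0,0],"hand": 0},
    {"turn": [0,0,0],"translation": [7,0,0],"hand": 0},
    {"turn": [0,0,0],"translation": [7,0,0],"hand": 0},
    {"turn": [0,0,0],"translation": [7,0,0],"hand": 0},
  ],
)

```text
time_s: 6.83
eef_pos: [589.7, -9.3, 50.3]
ee_rot: [-0.0, 0.768, 0.64, -0.0]
force: [-0.1, -2.4, 1.0]
grip_width: -0.005
grip_force: 0.9
```

Request:
move_arm(
  moves=[
    {"turn": [0,0,0],"translation": [7,0,0],"hand": 0},
    {"turn": [0,0,0],"translation": [7,0,0],"hand": 0},
    {"turn": [0,0,0],"translation": [7,0,0],"hand": 0},
    {"turn": [0,0,0],"translation": [7,0,0],"hand": 0},
    {"turn": [0,0,0],"translation": [7,0,0],"hand": 0},
    {"turn": [0,0,0],"translation": [7,0,0],"hand": 0},
    {"turn": [0,0,0],"translation": [6,0,0],"hand": 0},
    {"turn": [0,0,0],"translation": [4,0,0],"hand": 0},
    {"turn": [0,0,0],"translation": [4,0,0],"hand": 0},
    {"turn": [0,0,0],"translation": [0,0,0],"hand": 0},
  ],
)

```text
time_s: 7.67
eef_pos: [599.8, 45.9, 50.3]
ee_rot: [-0.0, 0.768, 0.64, 0.0]
force: [-0.7, 0.1, 0.3]
grip_width: 0.001
grip_force: 0.0
```

```bash
python3 - <<'E'
from h import *
to(-222,0,50)
c=snap('side','side3')
a=c['image'][190:290,250:370]; cv2.imwrite('pics/out.png',cv2.resize(a,None,fx=5,fy=5,interpolation=cv2.INTER_CUBIC))
# predict carrier corners for origin -170 in crop px
for ox in(-165,-172,-179):
  for X in[(ox+70,30,38),(ox+70,-30,38)]:
    p=proj(c,rd(RP,X)); print(ox,((p-[250,190]+.5)*5-.5).round())
E
```

```text
t 7.67 reader pos -217.3 0.3 50.3 turn [ 0.     -0.0004  0.0004] trans after turn [ 4.7 -0.3  0.3] now [ 4.7 -0.3  0.3] F [-0.7  0.1  0.3] grip 0.001 j [-0.12  0.69  1.46  0.    0.98  0.06]
-165 [340. 312.]
-165 [231. 310.]
-172 [340. 303.]
-172 [232. 302.]
-179 [340. 295.]
-179 [232. 293.]
```

View pics/out.png

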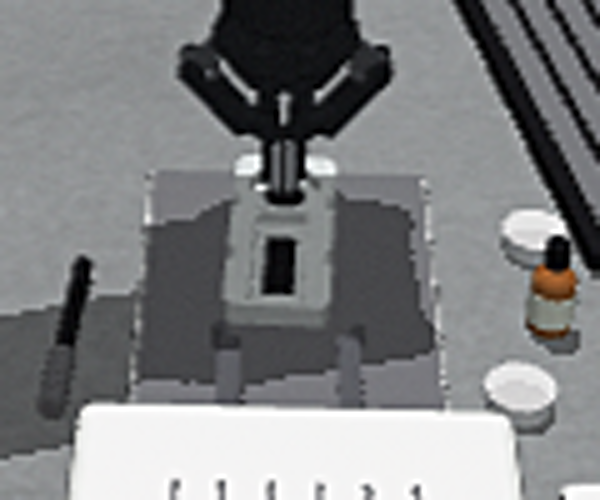

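The carrier lies clear of the guides. Its inner end is at crop (225–331, ~310), so its origin is at about -166 mm, shifted about 3 mm toward the robot. Next I lift out, go to the carrier's middle and open the hand.

Request:
move_arm(
  moves=[
    {"turn": [0,0,0],"translation": [-3,0,0],"hand": 0},
    {"turn": [0,0,0],"translation": [0,0,-10],"hand": 0},
    {"turn": [0,0,0],"translation": [0,0,-20],"hand": 0},
    {"turn": [0,0,0],"translation": [0,0,-10],"hand": 0.5},
    {"turn": [0,0,0],"translation": [-16,-1,0],"hand": 1},
    {"turn": [0,0,0],"translation": [-16,-1,0],"hand": 1},
    {"turn": [0,0,0],"translation": [-16,-1,0],"hand": 1},
    {"turn": [0,0,0],"translation": [0,0,0],"hand": 1},
    {"turn": [0,0,0],"translation": [0,0,0],"hand": 1},
  ],
)

```text
time_s: 8.47
eef_pos: [587.7, -5.0, 90.9]
ee_rot: [0.0, 0.769, 0.64, 0.0]
force: [0.2, 0.5, -0.2]
grip_width: 0.849
grip_force: 0.0
```

```bash
python3 - <<'E'
from h import *
to(-166,-3,45)
c=snap('side','side4')
a=c['image'][190:290,250:370]; cv2.imwrite('pics/pre.png',cv2.resize(a,None,fx=5,fy=5,interpolation=cv2.INTER_CUBIC))
E
```

```text
t 8.47 reader pos -165.1 -2.4 90.9 turn [ 0.0007 -0.0002 -0.0016] trans after turn [ 0.9 -0.6 45.9] now [ 0.9 -0.6 45.9] F [ 0.2  0.5 -0.2] grip 0.849 j [-0.21  0.61  1.49  0.    1.04 -0.03]
```

View pics/pre.png

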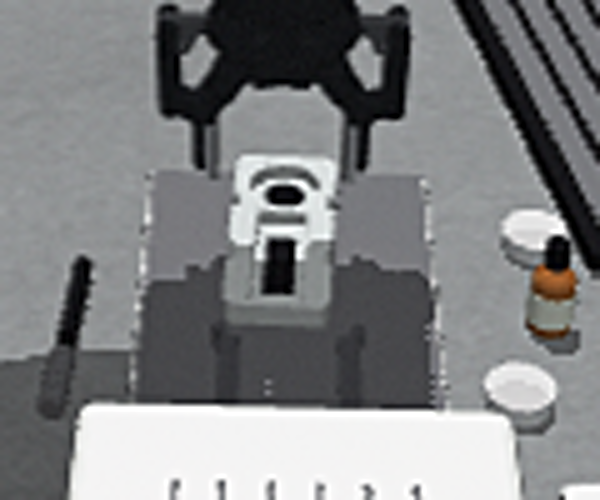

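The open fingers are square above the carrier, one on each side: fingertips at about (203,165) and (357,165), carrier at (225–335, 155–320). I'll descend and grip.

Request:
move_arm(
  moves=[
    {"turn": [0,0,0],"translation": [0,-0.6,10],"hand": 1},
    {"turn": [0,0,0],"translation": [0,0,12],"hand": 1},
    {"turn": [0,0,0],"translation": [0,0,10],"hand": 1},
    {"turn": [0,0,0],"translation": [0,0,7],"hand": 1},
    {"turn": [0,0,0],"translation": [0,0,4],"hand": 1},
    {"turn": [0,0,0],"translation": [0,0,3],"hand": 1},
    {"turn": [0,0,0],"translation": [0,0,0],"hand": 1},
  ],
  grip_force=30,
)

```text
time_s: 9.1
eef_pos: [586.8, -4.3, 43.6]
ee_rot: [-0.0, 0.768, 0.64, -0.0]
force: [-0.3, 0.0, -0.2]
grip_width: 0.998
grip_force: 0.0
```

Request:
move_arm(
  moves=[
    {"turn": [0,0,0],"translation": [0,0,0],"hand": 0.8},
    {"turn": [0,0,0],"translation": [0,0,0],"hand": 0.75},
    {"turn": [0,0,0],"translation": [0,0,0],"hand": 0.65},
    {"turn": [0,0,0],"translation": [0,0,0],"hand": 0.65},
    {"turn": [0,0,0],"translation": [0,0,0],"hand": 0.6},
    {"turn": [0,0,0],"translation": [0,0,0],"hand": 0.6},
    {"turn": [0,0,0],"translation": [0,0,0],"hand": 0.6},
  ],
)

```text
time_s: 9.68
eef_pos: [587.7, -4.6, 45.5]
ee_rot: [0.001, 0.768, 0.64, 0.001]
force: [0.4, 0.1, 5.7]
grip_width: 0.695
grip_force: 32.1
```

```bash
python3 -c "
from h import *
to(-175,0,50)"
```

```text
t 9.68 reader pos -165.5 -2.5 45.5 turn [ 0.0025 -0.     -0.0003] trans after turn [ 9.5  2.5 -4.5] now [ 9.5  2.5 -4.5] F [0.4 0.1 5.7] grip 0.695 j [-0.21  0.67  1.51  0.    0.95 -0.03]
```

Request:
move_arm(
  moves=[
    {"turn": [0,0,0],"translation": [0,0,-3],"hand": 0.6},
    {"turn": [0,0,0],"translation": [0,0,-3],"hand": 0.6},
    {"turn": [0,0,0],"translation": [5,1,0],"hand": 0.6},
    {"turn": [0,0,0],"translation": [5,1,0],"hand": 0.6},
    {"turn": [0,0,-0.04],"translation": [0,0,0],"hand": 0.6},
    {"turn": [0,0,-0.08],"translation": [0,0,0],"hand": 0.6},
    {"turn": [0,0,-0.1],"translation": [0,0,0],"hand": 0.6},
    {"turn": [0,0,-0.1],"translation": [0,0,0],"hand": 0.6},
    {"turn": [0,0,-0.1],"translation": [0,0,0],"hand": 0.6},
    {"turn": [0,0,-0.1],"translation": [0,0,0],"hand": 0.6},
  ],
)

```text
time_s: 10.52
eef_pos: [590.7, 5.7, 50.0]
ee_rot: [-0.0, 0.576, 0.818, -0.0]
force: [0.3, 0.3, -2.4]
grip_width: 0.691
grip_force: 32.9
```

Request:
move_arm(
  moves=[
    {"turn": [0,0,-0.1],"translation": [0,0,0],"hand": 0.6},
    {"turn": [0,0,-0.1],"translation": [0,0,0],"hand": 0.6},
    {"turn": [0,0,-0.1],"translation": [0,0,0],"hand": 0.6},
    {"turn": [0,0,-0.1],"translation": [0,0,0],"hand": 0.6},
    {"turn": [0,0,-0.1],"translation": [0,0,0],"hand": 0.6},
    {"turn": [0,0,-0.1],"translation": [0,0,0],"hand": 0.6},
    {"turn": [0,0,-0.1],"translation": [0,0,0],"hand": 0.6},
    {"turn": [0,0,-0.1],"translation": [0,0,0],"hand": 0.6},
    {"turn": [0,0,-0.1],"translation": [0,0,0],"hand": 0.6},
    {"turn": [0,0,-0.1],"translation": [0,0,0],"hand": 0.6},
  ],
)

```text
time_s: 11.35
eef_pos: [590.7, 5.7, 50.0]
ee_rot: [-0.0, 0.113, 0.994, 0.0]
force: [0.3, 0.2, -1.9]
grip_width: 0.693
grip_force: 32.9
```

Request:
move_arm(
  moves=[
    {"turn": [0,0,-0.05],"translation": [0,0,0],"hand": 0.6},
    {"turn": [0,0,0],"translation": [0,0,0],"hand": 0.6},
  ],
)

```text
time_s: 11.52
eef_pos: [590.7, 5.6, 50.0]
ee_rot: [-0.0, 0.09, 0.996, 0.0]
force: [-0.8, 0.3, -2.2]
grip_width: 0.688
grip_force: 32.9
```

```bash
python3 -c "
from h import *
to(-175,0,46,np.pi/2); to(-175,0,46,3*np.pi/2)"
```

```text
t 11.52 reader pos -176.0 -1.4 50.0 turn [ 9.0000e-04  2.0000e-04 -3.1404e+00] trans after turn [1.4 1.  4. ] now [-1.4 -1.   4. ] F [-0.8  0.3 -2.2] grip 0.688 j [-0.19  0.67  1.5   0.    0.97 -1.58]
t 11.52 reader pos -176.0 -1.4 50.0 turn [ 0.0001 -0.0006  0.0012] trans after turn [-1.4 -1.   4. ] now [-1.4 -1.   4. ] F [-0.8  0.3 -2.2] grip 0.688 j [-0.19  0.67  1.5   0.    0.97 -1.58]
```

Request:
move_arm(
  moves=[
    {"turn": [0,0,0],"translation": [0,0,1.5],"hand": 0.6},
    {"turn": [0,0,0],"translation": [0,0,1.5],"hand": 0.6},
    {"turn": [0,0,0],"translation": [0,0,1],"hand": 0.6},
    {"turn": [0,0,0],"translation": [0,0,0],"hand": 0.6},
    {"turn": [0,0,0],"translation": [0,0,0],"hand": 0.8},
    {"turn": [0,0,0],"translation": [0,0,0],"hand": 1},
    {"turn": [0,0,0],"translation": [0,0,0],"hand": 1},
    {"turn": [0,0,0],"translation": [0,0,-10],"hand": 1},
    {"turn": [0,0,0],"translation": [0,0,-20],"hand": 1},
    {"turn": [0,0,0],"translation": [0,0,-10],"hand": 1},
  ],
)

```text
time_s: 12.35
eef_pos: [591.6, 4.9, 88.9]
ee_rot: [0.001, 0.091, 0.996, -0.0]
force: [-0.3, 0.8, 0.9]
grip_width: 1.002
grip_force: 0.0
```

Request:
move_arm(
  moves=[
    {"turn": [0,0,0.12],"translation": [0,0,0],"hand": 1},
    {"turn": [0,0,0.12],"translation": [0,0,0],"hand": 1},
    {"turn": [0,0,0.12],"translation": [0,0,0],"hand": 1},
    {"turn": [0,0,0.12],"translation": [0,0,0],"hand": 1},
    {"turn": [0,0,0.12],"translation": [0,0,0],"hand": 1},
    {"turn": [0,0,0.12],"translation": [0,0,0],"hand": 1},
    {"turn": [0,0,0.12],"translation": [0,0,0],"hand": 1},
    {"turn": [0,0,0.12],"translation": [0,0,0],"hand": 1},
    {"turn": [0,0,0.12],"translation": [0,0,0],"hand": 1},
    {"turn": [0,0,0.12],"translation": [0,0,0],"hand": 1},
  ],
)

```text
time_s: 13.18
eef_pos: [591.0, 5.0, 87.1]
ee_rot: [0.0, 0.64, 0.769, 0.0]
force: [0.5, -1.2, -0.0]
grip_width: 1.001
grip_force: 0.0
```

Request:
move_arm(
  moves=[
    {"turn": [0,0,0.12],"translation": [0,0,0],"hand": 1},
    {"turn": [0,0,0.12],"translation": [0,0,0],"hand": 1},
    {"turn": [0,0,0.12],"translation": [0,0,0],"hand": 1},
    {"turn": [0,0,0.12],"translation": [0,0,0],"hand": 1},
    {"turn": [0,0,0.12],"translation": [0,0,0],"hand": 1},
    {"turn": [0,0,0.12],"translation": [0,0,0],"hand": 1},
    {"turn": [0,0,0.12],"translation": [0,0,0],"hand": 1},
    {"turn": [0,0,0.12],"translation": [0,0,0],"hand": 1},
    {"turn": [0,0,0.12],"translation": [0,0,0],"hand": 1},
    {"turn": [0,0,0.12],"translation": [0,0,0],"hand": 1},
  ],
)

```text
time_s: 14.02
eef_pos: [591.0, 5.0, 87.1]
ee_rot: [0.0, 0.962, 0.273, 0.0]
force: [0.5, 0.8, 0.3]
grip_width: 1.001
grip_force: 0.0
```

Request:
move_arm(
  moves=[
    {"turn": [0,0,0.12],"translation": [0,0,0],"hand": 1},
    {"turn": [0,0,0.12],"translation": [0,0,0],"hand": 1},
    {"turn": [0,0,0.12],"translation": [0,0,0],"hand": 1},
    {"turn": [0,0,0.12],"translation": [0,0,0],"hand": 1},
    {"turn": [0,0,0.12],"translation": [0,0,0],"hand": 1},
    {"turn": [0,0,0.12],"translation": [0,0,0],"hand": 1},
    {"turn": [0,0,0.022],"translation": [0,0,0],"hand": 1},
    {"turn": [0,0,0],"translation": [0,0,0],"hand": 1},
  ],
)

```text
time_s: 14.68
eef_pos: [590.9, 5.0, 86.9]
ee_rot: [0.0, 0.996, -0.09, 0.0]
force: [0.3, 0.9, -0.1]
grip_width: 0.999
grip_force: 0.0
```

```bash
python3 -c "
from h import *
to(-176,-1.4,47,np.pi/2)"
```

```text
t 14.68 reader pos -175.5 -1.1 86.9 turn [-0.     -0.0008  0.0005] trans after turn [-0.3 -0.5 39.9] now [-0.4 -0.5 39.9] F [ 0.3  0.9 -0.1] grip 0.999 j [-0.19  0.62  1.48  0.    1.04  1.56]
```

Next I lower to z≈46.5, grip, lift and turn another −90°.

Request:
move_arm(
  moves=[
    {"turn": [0,0,0],"translation": [0,-0.5,12],"hand": 1},
    {"turn": [0,0,0],"translation": [0,0,12],"hand": 1},
    {"turn": [0,0,0],"translation": [0,0,8],"hand": 1},
    {"turn": [0,0,0],"translation": [0,0,6],"hand": 1},
    {"turn": [0,0,0],"translation": [0,0,2],"hand": 1},
    {"turn": [0,0,0],"translation": [0,0,0],"hand": 0.8},
    {"turn": [0,0,0],"translation": [0,0,0],"hand": 0.72},
    {"turn": [0,0,0],"translation": [0,0,0],"hand": 0.65},
    {"turn": [0,0,0],"translation": [0,0,0],"hand": 0.6},
    {"turn": [0,0,0],"translation": [0,0,0],"hand": 0.6},
  ],
)

```text
time_s: 15.52
eef_pos: [591.2, 5.4, 47.1]
ee_rot: [0.0, 0.996, -0.091, 0.001]
force: [-2.6, -0.0, 5.0]
grip_width: 0.689
grip_force: 32.8
```

Request:
move_arm(
  moves=[
    {"turn": [0,0,0],"translation": [0,0,0],"hand": 0.6},
    {"turn": [0,0,0],"translation": [0,0,0],"hand": 0.6},
    {"turn": [0,0,0],"translation": [0,0,-2],"hand": 0.6},
    {"turn": [0,0,0],"translation": [0,0,-2.5],"hand": 0.6},
    {"turn": [0,0,-0.04],"translation": [0,0,0],"hand": 0.6},
    {"turn": [0,0,-0.08],"translation": [0,0,0],"hand": 0.6},
    {"turn": [0,0,-0.1],"translation": [0,0,0],"hand": 0.6},
    {"turn": [0,0,-0.1],"translation": [0,0,0],"hand": 0.6},
    {"turn": [0,0,-0.1],"translation": [0,0,0],"hand": 0.6},
    {"turn": [0,0,-0.1],"translation": [0,0,0],"hand": 0.6},
  ],
)

```text
time_s: 16.35
eef_pos: [590.6, 5.6, 50.5]
ee_rot: [-0.0, 0.985, 0.171, -0.0]
force: [-0.2, 0.2, -2.2]
grip_width: 0.689
grip_force: 32.5
```

Request:
move_arm(
  moves=[
    {"turn": [0,0,-0.1],"translation": [0,0,0],"hand": 0.6},
    {"turn": [0,0,-0.1],"translation": [0,0,0],"hand": 0.6},
    {"turn": [0,0,-0.1],"translation": [0,0,0],"hand": 0.6},
    {"turn": [0,0,-0.1],"translation": [0,0,0],"hand": 0.6},
    {"turn": [0,0,-0.1],"translation": [0,0,0],"hand": 0.6},
    {"turn": [0,0,-0.1],"translation": [0,0,0],"hand": 0.6},
    {"turn": [0,0,-0.1],"translation": [0,0,0],"hand": 0.6},
    {"turn": [0,0,-0.1],"translation": [0,0,0],"hand": 0.6},
    {"turn": [0,0,-0.1],"translation": [0,0,0],"hand": 0.6},
    {"turn": [0,0,-0.1],"translation": [0,0,0],"hand": 0.6},
  ],
)

```text
time_s: 17.18
eef_pos: [590.6, 5.6, 50.6]
ee_rot: [-0.0, 0.783, 0.622, -0.0]
force: [-0.6, -0.6, -2.4]
grip_width: 0.688
grip_force: 32.5
```

Request:
move_arm(
  moves=[
    {"turn": [0,0,-0.05],"translation": [0,0,0],"hand": 0.6},
    {"turn": [0,0,0],"translation": [0,0,0],"hand": 0.6},
  ],
)

```text
time_s: 17.35
eef_pos: [590.6, 5.7, 50.6]
ee_rot: [-0.0, 0.768, 0.64, -0.0]
force: [0.3, -0.0, -2.5]
grip_width: 0.691
grip_force: 32.5
```

```bash
python3 - <<'E'
from h import *
to(-160,0,46)
c=snap('side','side5')
a=c['image'][190:290,250:370]; cv2.imwrite('pics/turned.png',cv2.resize(a,None,fx=6,fy=6,interpolation=cv2.INTER_CUBIC)[:600])
for X in[(-106,30,42),(-106,-30,42),(-81,38,43),(-81,-38,43),(-81,31,43),(-81,-31,43)]: print(X,((proj(c,rd(RP,X))-[250,190]+.5)*6-.5).round())
E
```

```text
t 17.35 reader pos -176.1 -1.5 50.6 turn [-0.0006 -0.0001 -0.0003] trans after turn [-16.1   1.5   4.6] now [-16.1   1.5   4.6] F [ 0.3 -0.  -2.5] grip 0.691 j [-0.19  0.67  1.5   0.    0.97 -0.01]
(-106, 30, 42) [408. 352.]
(-106, -30, 42) [278. 350.]
(-81, 38, 43) [428. 386.]
(-81, -38, 43) [260. 384.]
(-81, 31, 43) [412. 386.]
(-81, -31, 43) [275. 384.]
```

View pics/turned.png

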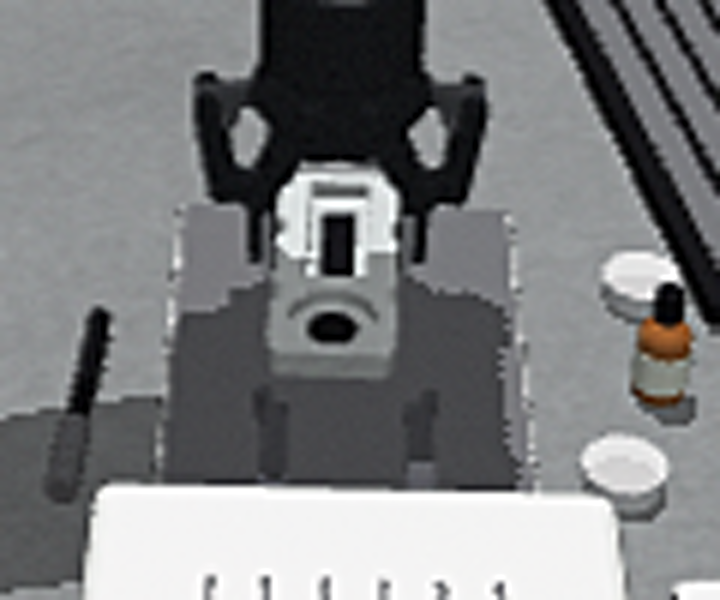

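The turned carrier has its dish well (330,328) toward the reader. Its inner end spans 268–398 and the guide mouth 255–437, so there seems to be an offset of about 5 mm toward the robot. I'll check lateral offset and yaw in numbers.

```bash
python3 - <<'E'
from h import *
c=load('side5'); g=lambda X:((proj(c,rd(RP,X))-[250,190]+.5)*6-.5).round()
for y in(30,-30,28.5,-31.5):
  print(y,[g((x,y,42.5)).tolist() for x in(-106,-176,-246)])
im=c['image'].astype(int).sum(2)
for v in (237,240,243,246,248): print(v,im[v,290:322].tolist())
for v in (256,259,262): print(v,im[v,288:328].tolist())
E
```

```text
30 [[408.0, 351.0], [404.0, 258.0], [400.0, 173.0]]
-30 [[278.0, 349.0], [280.0, 256.0], [283.0, 172.0]]
28.5 [[405.0, 351.0], [401.0, 257.0], [397.0, 173.0]]
-31.5 [[275.0, 349.0], [277.0, 256.0], [280.0, 172.0]]
237 [392, 402, 254, 204, 190, 270, 354, 406, 418, 424, 421, 415, 418, 431, 450, 462, 471, 463, 433, 416, 403, 406, 408, 413, 427, 422, 254, 207, 202, 206, 196, 362]
240 [215, 218, 215, 205, 237, 409, 429, 429, 383, 280, 267, 281, 353, 379, 400, 403, 401, 340, 303, 264, 253, 285, 407, 424, 412, 388, 244, 206, 215, 218, 209, 221]
243 [219, 215, 212, 206, 282, 414, 427, 421, 407, 423, 447, 285, 72, 19, 19, 28, 14, 11, 90, 403, 442, 435, 316, 405, 421, 447, 262, 203, 210, 219, 214, 222]
246 [224, 224, 216, 201, 292, 414, 424, 416, 412, 414, 443, 350, 152, 14, 0, 0, 2, 0, 151, 408, 419, 414, 416, 424, 422, 394, 239, 205, 213, 221, 213, 218]
248 [220, 218, 211, 209, 201, 305, 393, 404, 400, 403, 404, 401, 439, 447, 463, 470, 460, 444, 433, 420, 423, 430, 427, 438, 455, 320, 224, 213, 222, 218, 221, 217]
256 [218, 214, 225, 224, 155, 124, 155, 194, 226, 230, 223, 215, 222, 212, 219, 217, 223, 218, 221, 213, 221, 216, 215, 209, 214, 211, 222, 222, 215, 222, 219, 214, 177, 163, 160, 213, 221, 218, 214, 215]
259 [219, 221, 225, 218, 187, 147, 171, 172, 167, 171, 215, 222, 219, 220, 219, 219, 219, 215, 223, 215, 216, 216, 217, 219, 218, 220, 213, 222, 225, 161, 162, 164, 170, 161, 182, 212, 222, 216, 220, 206]
262 [209, 227, 216, 216, 220, 184, 173, 164, 163, 174, 215, 220, 217, 219, 224, 213, 219, 217, 221, 222, 215, 214, 222, 223, 221, 218, 216, 217, 216, 203, 160, 174, 165, 170, 210, 218, 213, 220, 213, 217]
```

```bash
cat >> h.py <<'E'
def rf(W):
    c,s=np.cos(RP[2]),np.sin(RP[2]); e=np.array(W[:2])-RP[:2]; return np.array([c*e[0]+s*e[1],-s*e[0]+c*e[1]])
def edges(c,v,mid,th,z,lo,hi):
    r=c['image'].astype(float).sum(2)[v]; o=[]
    for d in(-1,1):
        # outermost crossing scanning from outside in
        us=range(lo,mid) if d<0 else range(hi,mid,-1)
        for u in us:
            if r[u]<th<=r[u-d]:
                o.append(u-d*(th-r[u])/(r[u-d]-r[u])); break
        else: o.append(np.nan)
    return o,[rf(atz(c,u,v,z)).round(1).tolist() for u in o]
E
python3 - <<'E'
from h import *
c=load('side5')
for v in range(234,250): print(v,*edges(c,v,305,310,42.6,291,321))
g=c['image'].astype(float).sum(2)
for v in (257,258,260,261,263,264,265): print(v,(g[v,288:302]).astype(int).tolist(),g[v,313:327].astype(int).tolist(),[rf(atz(c,u,v,43)).round(1).tolist() for u in(293,322)])
E
```

```text
234 [np.float64(295.6933962264151), np.float64(315.47386759581883)] [[-167.5, -31.7], [-168.7, 25.7]]
235 [np.float64(294.0625), np.float64(315.6186046511628)] [[-162.7, -36.4], [-164.0, 26.0]]
236 [np.float64(294.6666666666667), np.float64(315.76216216216216)] [[-158.1, -34.5], [-159.4, 26.3]]
237 [np.float64(295.4761904761905), np.float64(315.6666666666667)] [[-153.5, -32.1], [-154.8, 25.9]]
238 [np.float64(295.4526315789474), np.float64(315.3243243243243)] [[-148.9, -32.1], [-150.2, 24.8]]
239 [np.float64(295.27659574468083), np.float64(315.2991452991453)] [[-144.4, -32.5], [-145.6, 24.6]]
240 [np.float64(294.4244186046512), np.float64(315.5416666666667)] [[-139.8, -34.9], [-141.1, 25.2]]
241 [np.float64(294.4193548387097), np.float64(315.72192513368987)] [[-135.3, -34.8], [-136.7, 25.6]]
242 [np.float64(294.4593023255814), np.float64(315.7081081081081)] [[-130.8, -34.6], [-132.2, 25.4]]
243 [np.float64(294.2121212121212), np.float64(315.74054054054056)] [[-126.4, -35.2], [-127.8, 25.4]]
244 [np.float64(294.15384615384613), np.float64(315.75409836065575)] [[-122.0, -35.3], [-123.4
[... 1055 characters left out ...]
18, 218, 222, 230, 187, 179, 168, 160, 178, 213, 224, 223, 221] [216, 220, 217, 223, 203, 176, 170, 169, 153, 210, 217, 221, 210, 220] [[-51.0, -36.9], [-52.9, 40.0]]
263 [216, 221, 217, 213, 225, 191, 175, 172, 164, 178, 216, 223, 214, 220] [218, 217, 212, 225, 197, 173, 171, 162, 163, 213, 226, 215, 216, 209] [[-43.2, -36.7], [-45.1, 39.7]]
264 [219, 220, 210, 226, 224, 194, 174, 161, 162, 175, 211, 225, 225, 216] [213, 218, 215, 221, 209, 167, 169, 163, 168, 195, 220, 221, 216, 216] [[-39.3, -36.6], [-41.2, 39.5]]
265 [219, 213, 223, 220, 225, 176, 163, 168, 169, 180, 215, 221, 215, 219] [222, 221, 221, 220, 198, 163, 165, 162, 165, 197, 219, 219, 212, 215] [[-35.5, -36.5], [-37.4, 39.4]]
```

The side camera puts the carrier centre at y≈-4.9 and the guide axis at y≈+0.8, so I shift +5.7 mm. Then I lower onto the deck and advance to just before the mouth.

Request:
move_arm(
  moves=[
    {"turn": [0,0,0],"translation": [0,2,0],"hand": 0.6},
    {"turn": [0,0,0],"translation": [0,2,0],"hand": 0.6},
    {"turn": [0,0,0],"translation": [0,1.7,0],"hand": 0.6},
    {"turn": [0,0,0],"translation": [-4,0,2],"hand": 0.6},
    {"turn": [0,0,0],"translation": [-4,0,1],"hand": 0.6},
    {"turn": [0,0,0],"translation": [-4,0,0.5],"hand": 0.6},
    {"turn": [0,0,0],"translation": [-4,0,0],"hand": 0.6},
    {"turn": [0,0,0],"translation": [0,0,0],"hand": 0.6},
  ],
)

```text
time_s: 18.07
eef_pos: [593.4, -12.2, 47.3]
ee_rot: [0.0, 0.769, 0.639, -0.0]
force: [-0.6, 0.2, -2.1]
grip_width: 0.69
grip_force: 32.5
```

```bash
python3 - <<'E'
from h import *
to(-160,4.2,47)
c=snap('side','side6')
for v in range(240,258): print(v,*edges(c,v,307,310,38.6,293,323)[1])
E
```

```text
t 18.07 reader pos -159.0 4.4 47.3 turn [-0.0002  0.0002 -0.003 ] trans after turn [ 1.  -0.2  0.3] now [ 1.  -0.2  0.3] F [-0.6  0.2 -2.1] grip 0.69 j [-0.22  0.68  1.49 -0.    0.97 -0.03]
240 [-144.9, -27.9] [-146.2, 31.6]
241 [-140.4, -27.8] [-141.7, 32.2]
242 [-135.9, -27.0] [-137.2, 31.6]
243 [-131.4, -27.1] [-132.7, 30.3]
244 [-127.0, -28.7] [-128.3, 30.0]
245 [-122.6, -28.8] [-123.9, 31.4]
246 [-118.2, -28.8] [-119.6, 31.5]
247 [-113.8, -29.4] [-115.3, 31.4]
248 [-109.5, -29.3] [-110.9, 30.6]
249 [-105.2, -30.4] [-106.6, 30.4]
250 [-101.0, -30.4] [-102.4, 30.3]
251 [-96.8, -29.3] [-98.2, 30.3]
252 [-92.6, -29.4] [-94.0, 29.8]
253 [-88.5, -26.2] [-89.8, 28.7]
254 [-84.4, -24.4] [-85.6, 26.8]
255 [-80.3, -24.3] [-81.4, 24.7]
256 [-76.1, -26.0] [-77.4, 24.5]
257 [-72.5, -8.8] [-73.3, 24.8]
```

```bash
python3 - <<'E'
from h import *
c=load('side6'); s0=load('side0')
L=[];Rr=[]
for v in range(240,253):
    e=edges(c,v,307,310,38.6,293,323)[1]; L.append(e[0]);Rr.append(e[1])
for n,q in(('carL',L),('carR',Rr)): q=np.array(q); print(n,np.polyfit(q[:,0],q[:,1],1))
# deck edges in side0: white dashed border line = local max; rows 228..268
g=s0['image'].astype(float).sum(2)
for n,u0,u1 in(('deckL',279.4,275.6),('deckR',334.6,338.4)):
    pts=[]
    for v in range(228,268):
        u=u0+(u1-u0)*(v-226)/44; a=int(round(u))-4; seg=g[v,a:a+9]
        k=np.argmax(seg); 
        if seg[k]>np.median(seg)+80: pts.append(rf(atz(s0,a+k,v,24)))
    q=np.array(pts); p=np.polyfit(q[:,0],q[:,1],1); print(n,len(q),p,q[:,1].std(), [np.polyval(p,x).round(1) for x in(-200,-80)])
# guides outer dark edges in side0 and now
for nm,cc in(('s5',load('side5')),('s6',c)):
    gg=cc['image'].astype(float).sum(2)
    for side,rng in(('L',range(288,300)),('R',range(326,314,-1))):
        d=1 if side=='L' else -1; q=[]
        for v in range(258,269):
            for u in rng:
                if gg[v,u]>=197>gg[v,u+d]: q.append(rf(atz(cc,u+d*(gg[v,u]-197)/(gg[v,u]-gg[v,u+d]),v,43))); break
        q=np.array(q); print(nm,side,len(q),np.polyfit(q[:,0],q[:,1],1).round(3),q[:,1].round(1).tolist())
# top cam: deck long edges
t=load('top0'); g=t['image'].astype(float).sum(2)
for n,A,B in(('top+',(302,157.8),(385,170)),('top-',(293,218.6),(378,232))):
    pts=[]
    for u in range(A[0],B[0]):
        v=A[1]+(B[1]-A[1])*(u-A[0])/(B[0]-A[0]); a=int(round(v))-3; seg=g[a:a+7,u]; k=np.argmax(seg)
        if seg[k]>np.median(seg)+60: pts.append(rf(atz(t,u,a+k,24)))
    q=np.array(pts); print(n,len(q),np.polyfit(q[:,0],q[:,1],1),q[:,1].std())
E
```

```text
carL [ -0.05277926 -35.04177807]
carR [-0.03033575 27.24363407]
deckL 21 [-4.27186317e-03 -8.35241123e+01] 0.46561131813920803 [np.float64(-82.7), np.float64(-83.2)]
deckR 21 [-1.74893327e-02  8.38169012e+01] 3.788289349646798 [np.float64(87.3), np.float64(85.2)]
s5 L 11 [  0.075 -34.956] [-41.2, -40.6, -38.5, -37.5, -37.8, -37.2, -36.9, -37.7, -37.8, -37.7, -37.7]
s5 R 11 [-0.328 22.665] [42.5, 41.6, 39.4, 39.4, 39.0, 38.8, 39.7, 39.4, 39.9, 26.3, 26.2]
s6 L 11 [  0.076 -34.763] [-41.3, -39.6, -38.6, -37.8, -37.3, -36.7, -37.4, -37.7, -37.5, -37.2, -37.4]
s6 R 11 [-0.071 36.336] [42.6, 41.5, 39.3, 38.9, 39.1, 39.0, 39.0, 39.3, 38.9, 39.1, 38.7]
top+ 27 [-6.42451138e-03  8.42741136e+01] 0.6350547382262347
top- 58 [-6.30463714e-03 -8.33305728e+01] 0.6933554356915445
```

Request:
move_arm(
  moves=[
    {"turn": [0,0,-0.03],"translation": [0,-1.7,0],"hand": 0.6},
    {"turn": [0,0,0],"translation": [0,0,0.4],"hand": 0.6},
    {"turn": [0,0,0],"translation": [-3,0,0],"hand": 0.6},
    {"turn": [0,0,0],"translation": [-3,0,0],"hand": 0.6},
    {"turn": [0,0,0],"translation": [-3,0,0],"hand": 0.6},
    {"turn": [0,0,0],"translation": [-3,0,0],"hand": 0.6},
  ],
)

```text
time_s: 18.62
eef_pos: [590.2, -23.1, 47.1]
ee_rot: [0.0, 0.759, 0.651, 0.0]
force: [0.8, 1.6, -0.3]
grip_width: 0.687
grip_force: 32.8
```

Request:
move_arm(
  moves=[
    {"turn": [0,0,0],"translation": [-2,0,0],"hand": 0.6},
    {"turn": [0,0,0],"translation": [-2,0,0],"hand": 0.6},
    {"turn": [0,0,0],"translation": [-2,0,0],"hand": 0.6},
  ],
)

```text
time_s: 18.87
eef_pos: [589.2, -28.9, 47.1]
ee_rot: [0.0, 0.759, 0.651, 0.0]
force: [1.0, 2.5, 0.8]
grip_width: 0.689
grip_force: 32.9
```

Request:
move_arm(
  moves=[
    {"turn": [0,0,0],"translation": [-2,0,0],"hand": 0.6},
    {"turn": [0,0,0],"translation": [-2,0,0],"hand": 0.6},
    {"turn": [0,0,0],"translation": [-2,0,0],"hand": 0.6},
  ],
)

```text
time_s: 19.12
eef_pos: [588.3, -34.7, 47.1]
ee_rot: [0.0, 0.759, 0.651, 0.0]
force: [0.7, 3.4, 1.9]
grip_width: 0.691
grip_force: 32.9
```

```bash
python3 - <<'E'
from h import *
to(-130,3,47); print(sense()['wrist_torque'].round(2))
c=snap('side','side7')
for v in range(244,262): print(v,*edges(c,v,307,310,38.3,293,323)[1])
E
```

```text
t 19.12 reader pos -135.9 3.5 47.1 turn [ 0.0004 -0.0002  0.0279] trans after turn [-5.9 -0.5  0.1] now [-5.9 -0.7  0.1] F [0.7 3.4 1.9] grip 0.691 j [-0.26  0.68  1.51  0.    0.96 -0.1 ]
[ 0.42 -0.11  0.03]
244 [-127.4, -25.5] [-128.7, 30.5]
245 [-122.9, -28.4] [-124.3, 30.9]
246 [-118.6, -28.4] [-120.0, 32.6]
247 [-114.3, -27.1] [-115.6, 31.8]
248 [-109.9, -26.8] [-111.3, 29.6]
249 [-105.7, -26.8] [-107.0, 29.5]
250 [-101.4, -28.6] [-102.8, 31.2]
251 [-97.1, -28.5] [-98.6, 31.8]
252 [-92.9, -28.4] [-94.4, 31.7]
253 [-88.8, -29.0] [-90.2, 31.5]
254 [-84.6, -29.0] [-86.1, 31.3]
255 [-80.5, -29.0] [-81.9, 31.4]
256 [-76.4, -29.3] [-77.9, 31.7]
257 [-72.4, -24.7] [-73.7, 27.7]
258 [-68.4, -24.6] [-69.7, 26.8]
259 [-64.4, -24.3] [-65.6, 26.6]
260 [-60.5, -21.0] [-61.6, 24.9]
261 [-56.5, -23.0] [-57.7, 25.3]
```

Request:
move_arm(
  moves=[
    {"turn": [0,0,0],"translation": [-2,-0.2,-0.2],"hand": 0.6},
    {"turn": [0,0,0],"translation": [-2,-0.1,0],"hand": 0.6},
    {"turn": [0,0,0],"translation": [-2,-0.1,0],"hand": 0.6},
  ],
)

```text
time_s: 19.42
eef_pos: [586.8, -40.7, 47.1]
ee_rot: [-0.0, 0.759, 0.651, -0.0]
force: [0.1, 2.3, 1.1]
grip_width: 0.69
grip_force: 32.8
```

Request:
move_arm(
  moves=[
    {"turn": [0,0,0],"translation": [-2,-0.1,0],"hand": 0.6},
    {"turn": [0,0,0],"translation": [-2,-0.1,0],"hand": 0.6},
  ],
)

```text
time_s: 19.58
eef_pos: [586.0, -44.6, 47.1]
ee_rot: [-0.0, 0.759, 0.651, -0.0]
force: [-0.2, 1.6, -0.1]
grip_width: 0.69
grip_force: 32.8
```

```bash
python3 - <<'E'
from h import *
to(-100,3,47); print(sense()['wrist_torque'].round(2))
c=snap('side','side8')
for v in range(248,260): print(v,*edges(c,v,307,310,38.3,293,323)[1])
E
```

```text
t 19.58 reader pos -125.8 3.0 47.1 turn [-0.0001 -0.      0.0279] trans after turn [-25.8  -0.    0.1] now [-25.8  -0.8   0.1] F [-0.2  1.6 -0.1] grip 0.69 j [-0.28  0.67  1.51 -0.    0.96 -0.12]
[ 0.35 -0.13  0.04]
248 [-109.9, -28.7] [-111.3, 31.1]
249 [-105.6, -27.9] [-107.0, 31.2]
250 [-101.4, -26.9] [-102.7, 29.3]
251 [-97.2, -26.6] [-98.5, 29.4]
252 [-92.9, -28.1] [-94.3, 29.8]
253 [-88.8, -29.0] [-90.2, 31.6]
254 [-84.6, -29.1] [-86.1, 31.4]
255 [-80.5, -29.0] [-81.9, 31.4]
256 [-76.4, -30.2] [-77.9, 31.4]
257 [-72.4, -24.7] [-73.7, 27.7]
258 [-68.4, -24.5] [-69.7, 26.8]
259 [-64.4, -25.0] [-65.6, 26.5]
```

Request:
move_arm(
  moves=[
    {"turn": [0,0,0],"translation": [-2.5,-0.1,0],"hand": 0.6},
    {"turn": [0,0,0],"translation": [-2.5,-0.1,0],"hand": 0.6},
    {"turn": [0,0,0],"translation": [-2.5,-0.1,0],"hand": 0.6},
    {"turn": [0,0,0],"translation": [-2.5,-0.1,0],"hand": 0.6},
  ],
)

```text
time_s: 19.97
eef_pos: [584.1, -54.5, 47.1]
ee_rot: [-0.0, 0.759, 0.651, -0.0]
force: [0.3, 1.6, 0.3]
grip_width: 0.688
grip_force: 32.7
```

Request:
move_arm(
  moves=[
    {"turn": [0,0,0],"translation": [-2.5,-0.1,0],"hand": 0.6},
    {"turn": [0,0,0],"translation": [-2.5,-0.1,0],"hand": 0.6},
    {"turn": [0,0,0],"translation": [-2.5,-0.1,0],"hand": 0.6},
    {"turn": [0,0,0],"translation": [-2.5,-0.1,0],"hand": 0.6},
    {"turn": [0,0,0],"translation": [-2,-0.1,0],"hand": 0.6},
  ],
)

```text
time_s: 20.38
eef_pos: [581.8, -66.3, 47.1]
ee_rot: [-0.0, 0.759, 0.651, -0.0]
force: [0.6, 1.9, 0.1]
grip_width: 0.69
grip_force: 32.7
```

```bash
python3 - <<'E'
from h import *
to(-190,3,47); print(sense()['wrist_torque'].round(2))
E
```

```text
t 20.38 reader pos -103.7 2.8 47.1 turn [-0.0001 -0.      0.0278] trans after turn [86.3  0.2  0.1] now [86.3  2.6  0.1] F [0.6 1.9 0.1] grip 0.69 j [-0.31  0.67  1.52 -0.    0.95 -0.16]
[ 0.26 -0.12  0.01]
```

Forces are low and the front half is in the guides. I'll release, rise, back off, close the hand and come down behind the end face.

Request:
move_arm(
  moves=[
    {"turn": [0,0,0],"translation": [0,0,0],"hand": 0.8},
    {"turn": [0,0,0],"translation": [0,0,0],"hand": 1},
    {"turn": [0,0,0],"translation": [0,0,0],"hand": 1},
    {"turn": [0,0,0],"translation": [0,0,-12],"hand": 1},
    {"turn": [0,0,0],"translation": [0,0,-24],"hand": 1},
    {"turn": [0,0,0.033],"translation": [0,0,0],"hand": 0.5},
    {"turn": [0,0,0],"translation": [24,0,0],"hand": 0},
    {"turn": [0,0,0],"translation": [24,0,0],"hand": 0},
    {"turn": [0,0,0],"translation": [24,0,0],"hand": 0},
    {"turn": [0,0,0],"translation": [21,0,0],"hand": 0},
  ],
)

```text
time_s: 21.22
eef_pos: [599.3, 26.7, 84.2]
ee_rot: [0.0, 0.77, 0.638, 0.0]
force: [0.2, -0.4, -0.4]
grip_width: 0.3
grip_force: 0.0
```

Request:
move_arm(
  moves=[
    {"turn": [0,0,0],"translation": [0,0,0],"hand": 0},
    {"turn": [0,0,0],"translation": [0,0,0],"hand": 0},
    {"turn": [0,0,0],"translation": [0,0,0],"hand": 0},
  ],
)

```text
time_s: 21.47
eef_pos: [599.1, 24.9, 83.7]
ee_rot: [0.0, 0.77, 0.638, 0.0]
force: [0.5, -0.2, -0.5]
grip_width: 0.002
grip_force: 0.0
```

```bash
python3 - <<'E'
from h import *
to(-198,3,48.5); print(sense()['wrist_torque'].round(2))
c=snap('side','side9')
for v in range(228,262,2): print(v,*edges(c,v,307,310,38.,293,323)[1])
a=c['image'][190:290,250:370]; cv2.imwrite('pics/push.png',cv2.resize(a,None,fx=6,fy=6,interpolation=cv2.INTER_CUBIC)[:600])
E
```

```text
t 21.47 reader pos -196.5 3.4 83.7 turn [ 0.0005  0.0002 -0.0051] trans after turn [ 1.5 -0.4 35.2] now [ 1.5 -0.4 35.2] F [ 0.5 -0.2 -0.5] grip 0.002 j [-0.15  0.64  1.45 -0.    1.05  0.03]
[0.01 0.   0.04]
228 [nan, nan] [nan, nan]
230 [nan, nan] [nan, nan]
232 [nan, nan] [nan, nan]
234 [nan, nan] [nan, nan]
236 [nan, nan] [-165.3, 30.8]
238 [-154.7, -28.3] [-156.1, 32.6]
240 [-145.6, -28.1] [-146.9, 32.2]
242 [-136.6, -28.7] [-137.9, 32.0]
244 [-127.7, -27.1] [-129.0, 30.2]
246 [-118.9, -28.8] [-120.3, 30.7]
248 [-110.3, -28.6] [-111.6, 31.1]
250 [-101.7, -28.5] [-103.1, 32.0]
252 [-93.3, -29.2] [-94.7, 31.7]
254 [-84.9, -29.2] [-86.4, 31.5]
256 [-76.8, -28.1] [-78.2, 29.9]
258 [-68.7, -24.5] [-70.0, 26.6]
260 [-60.7, -25.0] [-62.0, 26.3]
```

View pics/push.png

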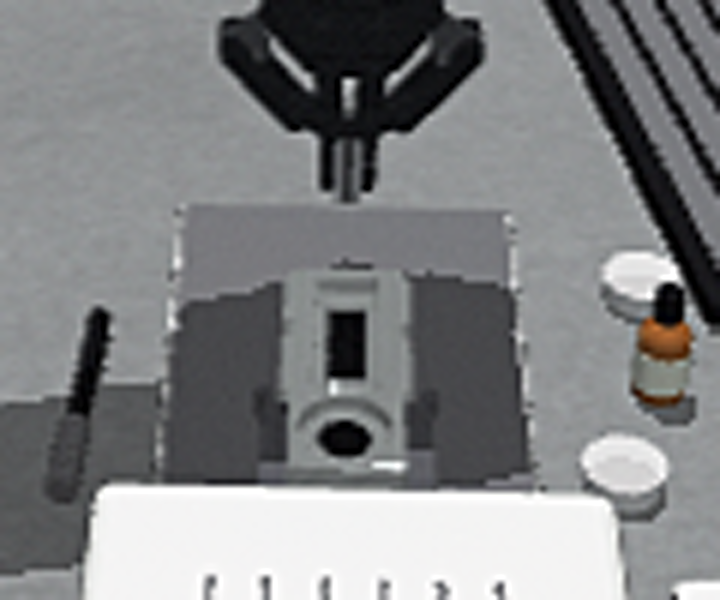

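The carrier sits straight in the guides: slide well (347,345) outward, dish well (345,438) inward. The closed fingertips are behind its end face. I'll descend and push.

Request:
move_arm(
  moves=[
    {"turn": [0,0,0],"translation": [1,0,12],"hand": 0},
    {"turn": [0,0,0],"translation": [0,0,12],"hand": 0},
    {"turn": [0,0,0],"translation": [0,0,8],"hand": 0},
    {"turn": [0,0,0],"translation": [0,0,3],"hand": 0},
    {"turn": [0,0,0],"translation": [-3,0,0],"hand": 0},
    {"turn": [0,0,0],"translation": [-3,0,0],"hand": 0},
    {"turn": [0,0,0],"translation": [-3,0,0],"hand": 0},
    {"turn": [0,0,0],"translation": [-3,0,0],"hand": 0},
    {"turn": [0,0,0],"translation": [-3,0,0],"hand": 0},
    {"turn": [0,0,0],"translation": [-3,0,0],"hand": 0},
  ],
)

```text
time_s: 22.35
eef_pos: [596.0, 8.5, 48.5]
ee_rot: [0.0, 0.77, 0.638, 0.0]
force: [-0.3, 1.9, 0.9]
grip_width: -0.002
grip_force: 1.2
```

Request:
move_arm(
  moves=[
    {"turn": [0,0,0],"translation": [-4,0,0],"hand": 0},
    {"turn": [0,0,0],"translation": [-4,0,0],"hand": 0},
    {"turn": [0,0,0],"translation": [-4,0,0],"hand": 0},
    {"turn": [0,0,0],"translation": [-4,0,0],"hand": 0},
    {"turn": [0,0,0],"translation": [-4,0,0],"hand": 0},
  ],
)

```text
time_s: 22.77
eef_pos: [592.3, -11.2, 48.3]
ee_rot: [0.0, 0.77, 0.638, 0.0]
force: [1.3, 2.5, 3.8]
grip_width: 0.008
grip_force: 1.7
```

```bash
python3 - <<'E'
from h import *
to(-81,3,48.5); print(sense()['wrist_torque'].round(2))
E
```

```text
t 22.77 reader pos -159.8 3.2 48.3 turn [ 0.0005 -0.0003 -0.005 ] trans after turn [-78.8  -0.2  -0.2] now [-78.8   0.2  -0.2] F [1.3 2.5 3.8] grip 0.008 j [-0.22  0.68  1.5   0.    0.97 -0.03]
[ 0.49 -0.07 -0.02]
```

Request:
move_arm(
  moves=[
    {"turn": [0,0,0],"translation": [-4,0,0],"hand": 0},
    {"turn": [0,0,0],"translation": [-4,0,0],"hand": 0},
    {"turn": [0,0,0],"translation": [-4,0,0],"hand": 0},
    {"turn": [0,0,0],"translation": [-4,0,0],"hand": 0},
    {"turn": [0,0,0],"translation": [-4,0,0],"hand": 0},
    {"turn": [0,0,0],"translation": [-4,0,0],"hand": 0},
    {"turn": [0,0,0],"translation": [-3,0,0],"hand": 0},
    {"turn": [0,0,0],"translation": [-3,0,0],"hand": 0},
  ],
)

```text
time_s: 23.43
eef_pos: [586.6, -40.8, 48.1]
ee_rot: [-0.0, 0.77, 0.638, -0.0]
force: [0.5, 4.2, 4.5]
grip_width: -0.003
grip_force: 1.9
```

Request:
move_arm(
  moves=[
    {"turn": [0,0,0],"translation": [-2,0,0],"hand": 0},
    {"turn": [0,0,0],"translation": [-2,0,0],"hand": 0},
    {"turn": [0,0,0],"translation": [-2,0,0],"hand": 0},
  ],
)

```text
time_s: 23.68
eef_pos: [585.5, -46.4, 48.1]
ee_rot: [-0.0, 0.77, 0.638, 0.0]
force: [1.3, 8.0, 3.2]
grip_width: 0.002
grip_force: 4.3
```

Request:
move_arm(
  moves=[
    {"turn": [0,0,0],"translation": [-2,0,0],"hand": 0},
    {"turn": [0,0,0],"translation": [-2,0,0],"hand": 0},
    {"turn": [0,0,0],"translation": [-2,0,0],"hand": 0},
  ],
)

```text
time_s: 23.93
eef_pos: [584.5, -51.2, 48.1]
ee_rot: [-0.001, 0.77, 0.638, 0.001]
force: [1.8, 9.0, 2.9]
grip_width: -0.002
grip_force: 4.6
```

```bash
python3 - <<'E'
from h import *
to(-81,3,48.5); print(sense()['wrist_torque'].round(2))
E
```

```text
t 23.93 reader pos -119.0 2.7 48.1 turn [-0.0002 -0.0018 -0.005 ] trans after turn [-38.    0.3  -0.4] now [-38.    0.5  -0.5] F [1.8 9.  2.9] grip -0.002 j [-0.29  0.67  1.51  0.    0.96 -0.1 ]
[ 1.48 -0.24 -0.02]
```

Request:
move_arm(
  moves=[
    {"turn": [0,0,0],"translation": [-2,0,0],"hand": 0},
    {"turn": [0,0,0],"translation": [-2,0,0],"hand": 0},
    {"turn": [0,0,0],"translation": [-2,0,0],"hand": 0},
    {"turn": [0,0,0],"translation": [-2,0,0],"hand": 0},
  ],
)

```text
time_s: 24.27
eef_pos: [582.9, -59.5, 48.1]
ee_rot: [-0.0, 0.77, 0.638, 0.0]
force: [1.4, 7.9, 2.8]
grip_width: 0.001
grip_force: 4.0
```

Request:
move_arm(
  moves=[
    {"turn": [0,0,0],"translation": [-2,0,0],"hand": 0},
    {"turn": [0,0,0],"translation": [-2,0,0],"hand": 0},
    {"turn": [0,0,0],"translation": [-2,0,0],"hand": 0},
    {"turn": [0,0,0],"translation": [-2,0,0],"hand": 0},
    {"turn": [0,0,0],"translation": [-2,0,0],"hand": 0},
  ],
)

```text
time_s: 24.68
eef_pos: [581.1, -69.3, 48.1]
ee_rot: [-0.001, 0.77, 0.638, 0.0]
force: [1.1, 8.2, 3.6]
grip_width: -0.005
grip_force: 4.1
```

```bash
python3 - <<'E'
from h import *
to(-81,3,48.5); print(sense()['wrist_torque'].round(2))
E
```

```text
t 24.68 reader pos -100.6 2.6 48.1 turn [-0.0004 -0.0012 -0.005 ] trans after turn [-19.6   0.4  -0.4] now [-19.6   0.5  -0.4] F [1.1 8.2 3.6] grip -0.005 j [-0.32  0.67  1.52  0.    0.96 -0.13]
[ 1.26 -0.24 -0.01]
```

Request:
move_arm(
  moves=[
    {"turn": [0,0,0],"translation": [-2,0,0],"hand": 0},
    {"turn": [0,0,0],"translation": [-2,0,0],"hand": 0},
    {"turn": [0,0,0],"translation": [-2,0,0],"hand": 0},
    {"turn": [0,0,0],"translation": [-2,0,0],"hand": 0},
    {"turn": [0,0,0],"translation": [-1,0,0],"hand": 0},
    {"turn": [0,0,0],"translation": [-1,0,0],"hand": 0},
  ],
)

```text
time_s: 25.18
eef_pos: [579.2, -79.1, 48.1]
ee_rot: [-0.001, 0.77, 0.638, 0.0]
force: [1.8, 7.0, 3.7]
grip_width: -0.005
grip_force: 4.1
```

Request:
move_arm(
  moves=[
    {"turn": [0,0,0],"translation": [-1,0,0],"hand": 0},
    {"turn": [0,0,0],"translation": [-1,0,0],"hand": 0},
  ],
)

```text
time_s: 25.35
eef_pos: [578.8, -81.0, 48.1]
ee_rot: [-0.001, 0.77, 0.638, 0.0]
force: [0.7, 7.6, 3.3]
grip_width: -0.004
grip_force: 3.9
```

```bash
python3 - <<'E'
from h import *
to(-81,3,48.5); print(sense()['wrist_torque'].round(2))
c=snap('side','sideA')
g=c['image'].astype(int).sum(2)[:,307]; 
E
```

```text
t 25.35 reader pos -88.7 2.5 48.1 turn [-0.0004 -0.0012 -0.005 ] trans after turn [-7.7  0.5 -0.4] now [-7.7  0.5 -0.4] F [0.7 7.6 3.3] grip -0.004 j [-0.34  0.67  1.52  0.    0.95 -0.15]
[ 1.3  -0.22  0.02]
```

Request:
move_arm(
  moves=[
    {"turn": [0,0,0],"translation": [-1,0,0],"hand": 0},
    {"turn": [0,0,0],"translation": [-1,0,0],"hand": 0},
    {"turn": [0,0,0],"translation": [-1,0,0],"hand": 0},
  ],
)

```text
time_s: 25.65
eef_pos: [578.2, -84.4, 48.1]
ee_rot: [-0.0, 0.77, 0.638, 0.0]
force: [1.1, 4.7, 2.7]
grip_width: 0.002
grip_force: 2.4
```

Request:
move_arm(
  moves=[
    {"turn": [0,0,0],"translation": [-1,0,0],"hand": 0},
  ],
)

```text
time_s: 25.73
eef_pos: [578.1, -85.5, 48.1]
ee_rot: [-0.0, 0.77, 0.639, -0.0]
force: [-0.0, 3.4, 3.6]
grip_width: 0.004
grip_force: 1.8
```

Request:
move_arm(
  moves=[
    {"turn": [0,0,0],"translation": [-1,0,0],"hand": 0},
  ],
)

```text
time_s: 25.82
eef_pos: [577.9, -86.8, 48.1]
ee_rot: [-0.0, 0.77, 0.638, -0.0]
force: [0.3, 4.3, 3.0]
grip_width: -0.001
grip_force: 1.8
```

Request:
move_arm(
  moves=[
    {"turn": [0,0,0],"translation": [-1,0,0],"hand": 0},
  ],
)

```text
time_s: 25.9
eef_pos: [577.7, -87.8, 48.1]
ee_rot: [-0.0, 0.77, 0.638, -0.0]
force: [1.6, 2.6, 3.7]
grip_width: -0.001
grip_force: 1.7
```

Request:
move_arm(
  moves=[
    {"turn": [0,0,0],"translation": [-0.8,0,0],"hand": 0},
  ],
)

```text
time_s: 25.98
eef_pos: [577.6, -88.1, 48.1]
ee_rot: [-0.0, 0.77, 0.638, 0.0]
force: [2.4, 10.3, 3.7]
grip_width: 0.001
grip_force: 4.9
```

```bash
python3 - <<'E'
from h import *
to(-81,3,48.5)
E
```

```text
t 25.98 reader pos -81.5 2.6 48.1 turn [-0.0002 -0.001  -0.0055] trans after turn [-0.5  0.4 -0.4] now [-0.5  0.4 -0.4] F [ 2.4 10.3  3.7] grip 0.001 j [-0.35  0.67  1.52  0.    0.95 -0.17]
```

Request:
move_arm(
  moves=[
    {"turn": [0,0,0],"translation": [-0.5,0,0],"hand": 0},
    {"turn": [0,0,0],"translation": [0,0,0],"hand": 0},
  ],
)

```text
time_s: 26.15
eef_pos: [577.6, -88.1, 48.1]
ee_rot: [-0.001, 0.77, 0.638, 0.001]
force: [1.3, 9.1, 2.7]
grip_width: 0.004
grip_force: 4.5
```

```bash
python3 - <<'E'
from h import *
to(-81,3,48.5)
E
```

```text
t 26.15 reader pos -81.5 2.6 48.1 turn [-0.0001 -0.0016 -0.0053] trans after turn [-0.5  0.4 -0.4] now [-0.5  0.4 -0.4] F [1.3 9.1 2.7] grip 0.004 j [-0.35  0.67  1.52  0.    0.95 -0.17]
```

Request:
move_arm(
  moves=[
    {"turn": [0,0,0],"translation": [-0.8,0,0],"hand": 0},
    {"turn": [0,0,0],"translation": [0,0,0],"hand": 0},
  ],
)

```text
time_s: 26.32
eef_pos: [577.6, -88.2, 48.1]
ee_rot: [-0.001, 0.77, 0.638, 0.001]
force: [3.3, 12.4, 4.1]
grip_width: 0.002
grip_force: 6.5
```

Request:
move_arm(
  moves=[
    {"turn": [0,0,0],"translation": [4,0,0],"hand": 0},
    {"turn": [0,0,0],"translation": [10,0,0],"hand": 0},
    {"turn": [0,0,0],"translation": [15,0,-5],"hand": 0},
    {"turn": [0,0,0],"translation": [0,0,-30],"hand": 0},
    {"turn": [0,0,0],"translation": [30,0,-20],"hand": 0},
    {"turn": [0,0,0],"translation": [35,0,0],"hand": 0},
    {"turn": [0,0,0],"translation": [35,0,0],"hand": 0},
    {"turn": [0,0,0],"translation": [35,0,0],"hand": 0},
    {"turn": [0,0,0],"translation": [35,0,0],"hand": 0},
    {"turn": [0,0,0],"translation": [35,0,0],"hand": 0},
  ],
)

```text
time_s: 27.15
eef_pos: [620.6, 142.0, 102.9]
ee_rot: [0.0, 0.77, 0.638, -0.0]
force: [0.6, 0.0, 0.3]
grip_width: 0.005
grip_force: 0.0
```

```bash
python3 - <<'E'
from h import *
to(-81,3,48.5)
t0=load('top0'); t=snap('top','topB'); s0=load('side0'); s=snap('side','sideB')
cr=lambda c:cv2.resize(c['image'][150:240,330:400],None,fx=5,fy=5,interpolation=cv2.INTER_CUBIC)
cs=lambda c:cv2.resize(c['image'][240:280,280:340],None,fx=5,fy=5,interpolation=cv2.INTER_CUBIC)
A=np.hstack([cr(t0),cr(t)]); B=np.hstack([cs(s0),cs(s)]); B=B[:,:A.shape[1]] if B.shape[1]>=A.shape[1] else np.pad(B,((0,0),(0,A.shape[1]-B.shape[1]),(0,0)))
cv2.imwrite('pics/final.png',cv2.resize(np.vstack([A[60:400],B]),None,fx=1.1,fy=1.1))
E
```

```text
t 27.15 reader pos -315.6 3.4 102.9 turn [-0.0002  0.0009 -0.0052] trans after turn [-234.6   -0.4   54.4] now [-234.5    0.8   54.6] F [0.6 0.  0.3] grip 0.005 j [ 0.04  0.69  1.3  -0.    1.14  0.23]
```

View pics/final.png

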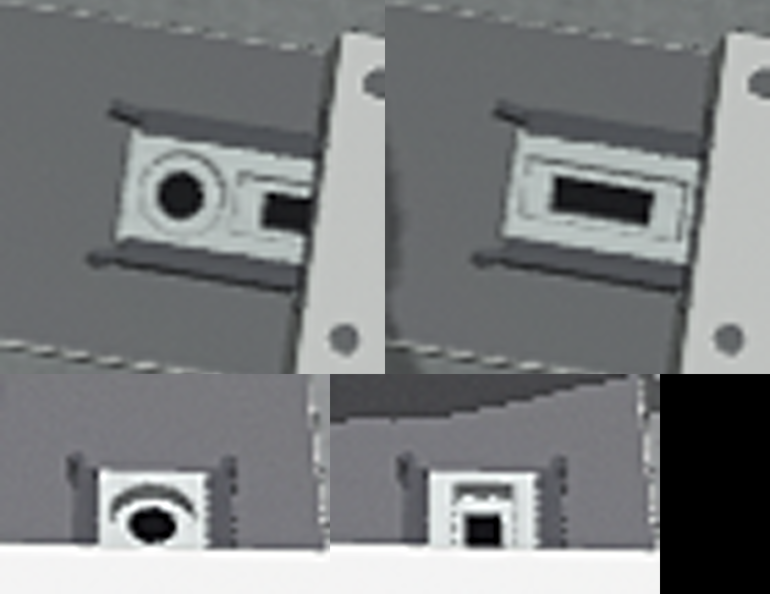

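The carrier's outer end is at the same place before and after (115–133 in each half), and the long slide well now faces out. It is home, nothing touches it, and the force when pushing held at about 12 N against the stop. I'm handing in.

```bash
python3 -c "
from rig import finish_job
print(finish_job())"
```

```text
the job is handed in; nothing more can be done
None
```

I reversed the carrier and handed the job in: it sits home against its end stop with the long slide well facing out, the arm is clear of it, and robot time was about 27 s of the 72 s allowed. The hand-in returned no verdict, and I did not re-measure the things standing round the reader.

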